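# Load the measuring tray of the X-ray spectrometer

## Task

Load the spectrometer's round measuring tray: seat each of the three white sample cups fully down in the insert bored for its size, and lay the steel-ringed pellet flat in the shallow flat insert with the brass weight standing centrally on top of it. Leave the amber glass monitor disc where it lies; the screw-top pots and the vial are not part of the run.

Things in the scene. Friction and masses are not known exactly. Their poses are not given: they have to be found in the camera images.
- cup_30: the smallest of three white plastic sample cups, a closed upright cylinder standing on the bench: foot collar 30 mm across and 12 mm high, above it a barrel 27 mm across (the place to grip), 36 mm high, with a finely toothed white rim and grey centre on top; 20 to 100 g. Origin: centre of its underside, z up.
- cup_40: the middle of three white plastic sample cups, a closed upright cylinder standing on the bench: foot collar 40 mm across and 12 mm high, above it a barrel 37 mm across (the place to grip), 36 mm high, with a finely toothed white rim and grey centre on top; 20 to 100 g. Origin: centre of its underside, z up.
- cup_50: the largest of three white plastic sample cups, a closed upright cylinder standing on the bench: foot collar 50 mm across and 12 mm high, above it a barrel 47 mm across (the place to grip), 36 mm high, with a finely toothed white rim and grey centre on top; 20 to 100 g. Origin: centre of its underside, z up.
- pellet: pressed pellet: a flat steel-ringed disc 40 mm across and 12 mm thick with a tan pressed face on top, lying flat on the bench; 60 g. Origin: centre of its underside, z up.
- weight: brass weight: body 34 mm across and 20 mm high, then a short neck and a round knob 18 mm across from 24 to 40 mm above the underside (grip the knob or the body); about 0.2 kg. Stands upright. Origin: centre of its underside, z up.
- insert_30: aluminium ring insert fixed in the round tray, the one with the smallest bore, for the 30 mm cup: 78 mm outside, 12 mm high; the bore is a funnel 46 mm across at the top, narrowing to 34 mm at its dark flat floor, 2 mm above the insert's underside. Origin: centre of its underside (12 mm above the bench), z up. A seated cup's underside is 2 mm above this origin.
- insert_40: aluminium ring insert fixed in the round tray, the one with the middle bore, for the 40 mm cup: 78 mm outside, 12 mm high; the bore is a funnel 56 mm across at the top, narrowing to 44 mm at its dark flat floor, 2 mm above the insert's underside. Origin: centre of its underside (12 mm above the bench), z up. A seated cup's underside is 2 mm above this origin.
- insert_50: aluminium ring insert fixed in the round tray, the one with the largest bore, for the 50 mm cup: 78 mm outside, 12 mm high; the bore is a funnel 66 mm across at the top, narrowing to 54 mm at its dark flat floor, 2 mm above the insert's underside. Origin: centre of its underside (12 mm above the bench), z up. A seated cup's underside is 2 mm above this origin.
- insert_flat: aluminium insert fixed in the tray, the empty one without a bore: 78 mm outside, 12 mm high, with a shallow round recess 52 mm across and 3 mm deep (bright floor 9 mm above its underside, a 16 mm black dot in its centre). Origin: centre of its underside (12 mm above the bench), z up. The tray: a fixed black disc, 284 mm across, 12 mm thick, six places 95 mm apart round a 60 mm high knob.
- monitor: drift monitor: an amber glass disc 40 mm across, 10 mm thick, already in its own insert of the tray. Origin: centre of its underside. Not to be moved. (The sixth place holds a black blank, 36 mm above the bench. Bystanders among the cups: two white screw-top pots, 56 mm across, 62 mm high, and a vial, 28 by 58 mm. Neighbours are at least 80 mm apart, centre to centre.)
Mind the look-alikes: they are no part of the job. Leave any pink look-alike of the cup_30 alone.

How it is judged:
By the outcome, as a careful person would: the job done as asked, in the order asked, and still so for the second after the job is handed in, with the robot touching nothing.
It also fails if it takes over 122 s, if anything falls off the work surface, if the arm or the gripper's body presses on something with over 40 N, if the wrist force passes 120 N, or if a joint passes its speed limit or range.

## Robot

A 7-joint arm with a two-finger parallel gripper is mounted at the origin on the work surface. World frame = base frame: x ahead of the robot, y to its left, z up, the work surface at z = 0. Lengths are in m, angles in rad, forces in N, time in s.
With the tool pointing down it reaches from about 0.4 to 0.85 m from the base axis. Payload 10.4 kg.
Tool frame: the origin (TCP) lies between the finger pads; the fingertips stand tcp_to_tips ahead of it and the grasp point (between the pads) lies 8 mm behind it (tcp_to_tips is the distance from the TCP to the fingertips, in m); z points along the fingers, y is the line along which they close (so a half turn about z gives the same grasp; the last joint's range is limited). The gripper opens to 85 mm and grips with 20 to 120 N. Pads are 22 mm wide; open, the fingers measure 114 mm over their backs; the gripper's body (76 mm by 85 mm) begins 54 mm behind the grasp point. The pads swing forward as they close: fully open they stand 13 mm farther back than shut.
Start: joints at [1.1, 0.332, -0.065, 1.46, 0.022, 1.35, -0.088], TCP at [0.271, -0.563, 0.242] pointing down, gripper open.
Joint ranges: [-2.6, 2.6], [-0.5, 2.12], [-1.47, 1.34], [0.16, 2.42], [-1.27, 4.41], [0.06, 2.06], [-2.6, 2.6]. Speed limits (rad/s): [2.22, 2.22, 2.79, 2.79, 3.14, 3.14, 3.14].

## Interface

Orientations are given as a unit quaternion [x, y, z, w].
In Python, from workcell import * gives the robot as it stands.
- The arm moves only by the tool apply_moves, never from a script. Its argument "rows" is a list of rows, each an object of numbers: "x", "y", "z": the shift along the tool's x, y, z in mm; "ax", "ay", "az": the turn, a rotation vector about the tool's x, y, z in degrees; "gripper": the closure, from 0 (fully open) to 1 (shut). A call has 1 to 5 rows; each row shifts and turns the commanded pose from where the row before left it, along the tool's axes as they then stand; what a row does not reach is not made up. A row lasts 1/12 s, in which the tool goes at most 41.7 mm and 7.16 degrees, less where a joint would pass 70% of its speed; a pose out of reach is approached as far as the arm can. A call with a gripper value outside its range is refused whole. The fingers move at their own pace and stop on an object; "newtons" is the grip in N (left out, the last holds). Time passes only in rows, so rows that do not move let the fingers close. It gives the time, the measured TCP pose, the force, the opening and the grip force at its end, in the units of the state.
- get_obs(): the state, without advancing time (a new reading comes with each control period).
- camera(name): name is "side" or "top"; returns a dict with "color" (384x512x3 uint8, red, green, blue), "fov_y" (degrees; the focal length in pixels is half the picture's height over the tangent of half this angle, whatever the lens; pixels are square), "cx", "cy" (the principal point, pixels), "rvec" (rotation vector, rad) and "tvec" (3), from world to camera coordinates, as OpenCV has them. Camera axes: x right, y down, z forward; pixel columns grow to the right and rows downward; lengths in m; the calibration is good to about 2 mm. A picture is of the moment at which its call begins. There is no depth.
- hand_in(): hands the job in; it is judged then, once.
The state is a dict: "clock": time; "joint_pos": joint angles; "joint_velocities": joint speeds; "tau": joint torques, N m; "position": TCP position; "ee_rot": TCP orientation; "ft_force": force on the tool from outside, world axes, zero at the start; "torque": the same for the moment, N m; "grip_width": opening from 0.0 (shut) to 1.0 (fully open); "grasp_force": force on a finger pad.
Only numpy, scipy, OpenCV 4.12 (cv2) and the standard library are available. Lean on these libraries where they do the work, as an engineer would, in place of code of your own. Each camera call takes 0.05 s, during which the arm holds its last target. There are 200 camera calls.

## Working session

There is one attempt and no reset: what is moved stays moved. The work goes in short steps, Python scripts to look and compute and a tool call to move; the robot and the scene stay as the last step left them, time stands still between calls to the robot, and variables do not carry over. Pictures are saved under pics/ and viewed, at most 14 in all, crops included, and the job is handed in when it is done.

Besides the shell and the picture viewer there is one more tool, called after "Call:" by a JSON object that holds its "name" and its "arguments", one argument or row to a line. apply_moves: Moves the arm, as the interface text tells. Its arguments: {"type":"object","properties":{"rows":{"type":"array","items":{"type":"object","properties":{"x":{"type":"number"},"y":{"type":"number"},"z":{"type":"number"},"ax":{"type":"number"},"ay":{"type":"number"},"az":{"type":"number"},"gripper":{"type":"number"}}}},"newtons":{"type":"number"}},"required":["rows"]}

```bash
ls; mkdir -p pics; python3 - <<'E'
from workcell import *
import cv2
o=get_obs(); print({k:(v if not hasattr(v,'tolist') else v.tolist()) for k,v in o.items()})
try: print(tcp_to_tips)
except Exception as e: print(e)
for n in("top","side"):
    c=camera(n); cv2.imwrite(f"pics/{n}0.png",cv2.resize(c["color"][:,:,::-1],(800,600),interpolation=cv2.INTER_CUBIC))
    cv2.imwrite(f"raw_{n}.png",c["color"][:,:,::-1])
    print(n,{k:v for k,v in c.items() if k!="color"})
E
```

```text
pics
{'clock': 0.0, 'joint_pos': [1.1003946534518747, 0.332871024153555, -0.06473585049581208, 1.4609128029059202, 0.021616525245545984, 1.3499198585468213, -0.08847532609474876], 'joint_velocities': [0.0006456997190228888, -0.002776837940450173, -0.0004930022584314165, 3.438252287816013e-05, -0.000874337920153873, 0.00046175250488152895, -0.0011481712849285353], 'tau': [-0.00037008751860412303, -62.54455804824829, 0.04890489159151912, -39.15984034538269, 0.016047691460698843, 0.010140099911950529, -5.2917305310984375e-05], 'position': [0.27047238469636764, -0.5630510974259544, 0.2415301682273503], 'ee_rot': [0.9750293355056546, 0.2220749752729396, -0.0001909760739427875, -0.0006810206048517859], 'ft_force': [0.30670484499685463, 0.24621461871762856, 0.1951768176622151], 'torque': [0.005989217731707328, -0.04103524014226535, -0.0250689566996489], 'grasp_force': 0.0, 'grip_width': 1.0011658182946295}
0.011
top {'fov_y': 57.3439180078889, 'cx': 250.70925567813413, 'cy': 186.60849047616125, 'rvec': array([ 2.12864884, -2.12744013,  0.20931225]), 'tvec': array([0.00702744, 0.58125825, 0.75475737])}
side {'fov_y': 57.60601497052693, 'cx': 249.39694583812383, 'cy': 186.28111126767817, 'rvec': array([ 2.44652155, -0.52666982,  0.190565  ]), 'tvec': array([-0.51319217,  0.20142167,  0.91081399])}
```

View pics/top0.png

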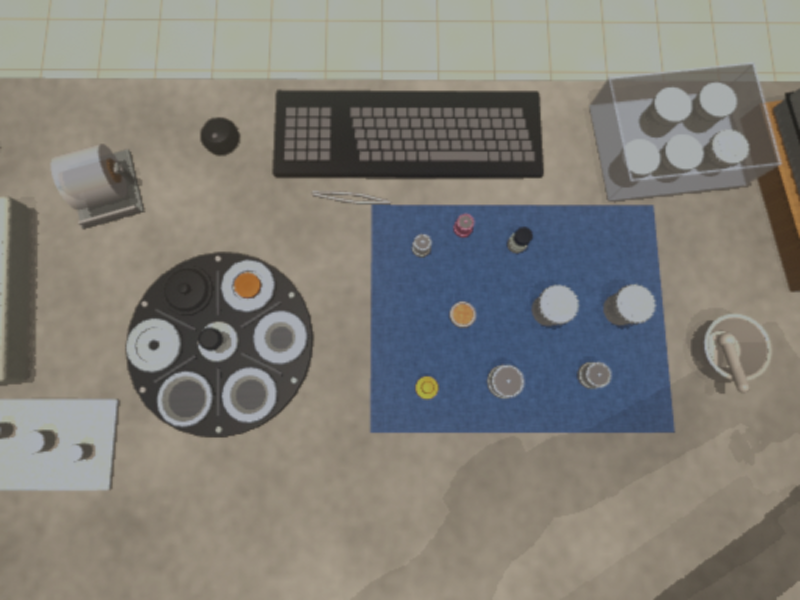

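View pics/side0.png

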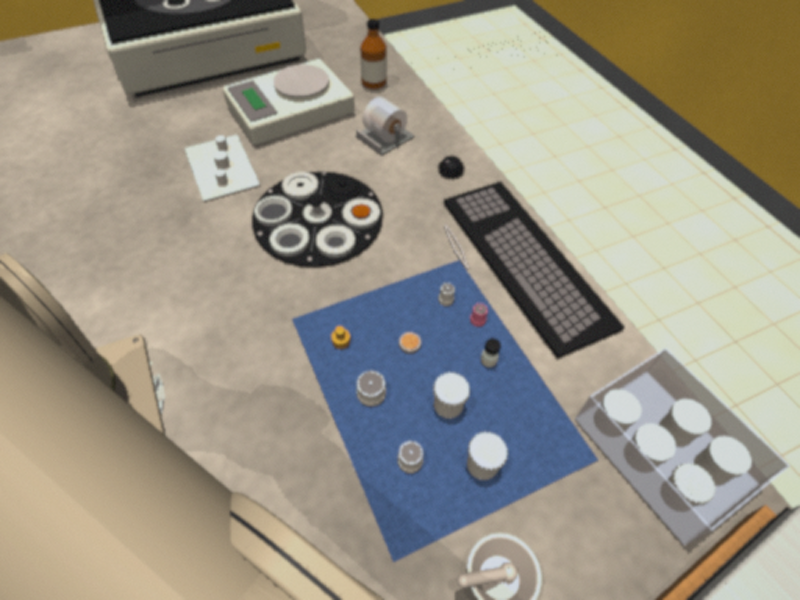

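Top view (800 px scale) candidates:
- **cup_30:** (422,244). The pink look-alike at (465,225) is excluded.
- **cup_40:** (596,375).
- **cup_50:** (507,381). The pots at (558,305) and (634,303) are bystanders, as is the vial at (520,240).
- **pellet:** (463,314). The amber monitor at (247,286) is in the tray.
- **weight:** (427,387).
- **inserts:** flat (153,345) with the black dot, 50 (185,399), 40 (250,395), 30 (281,337). I'll confirm the bore sizes next.

```bash
cat > h.py <<'E'
import numpy as np, cv2
from scipy.optimize import minimize
class Cam:
    def __init__(s,c):
        s.c=c; im=c["color"]; h=im.shape[0]; f=h/2/np.tan(np.radians(c["fov_y"]/2))
        s.K=np.array([[f,0,c["cx"]],[0,f,c["cy"]],[0,0,1.]]); s.r=np.array(c["rvec"],float); s.t=np.array(c["tvec"],float)
        s.R=cv2.Rodrigues(s.r)[0]; s.g=cv2.GaussianBlur(im.astype(np.float32),(0,0),0.7)
    def proj(s,P): return cv2.projectPoints(np.asarray(P,float).reshape(-1,1,3),s.r,s.t,s.K,None)[0].reshape(-1,2)
    def ray(s,px,z):
        d=s.R.T@np.linalg.inv(s.K)@np.array([px[0],px[1],1.]); o=-s.R.T@s.t
        return (o+d*(z-o[2])/d[2])
    def samp(s,P):
        p=s.proj(P).astype(np.float32); return cv2.remap(s.g,p[:,:1],p[:,1:],cv2.INTER_LINEAR)[:,0]
A=np.linspace(0,2*np.pi,96,endpoint=False)
def ring(x,y,z,r): return np.c_[x+r*np.cos(A),y+r*np.sin(A),np.full(96,z)]
def score(cam,x,y,z,r,d=.0015):
    return np.mean(np.minimum(np.abs(cam.samp(ring(x,y,z,r+d))-cam.samp(ring(x,y,z,r-d))).sum(1),120))
def fit(cam,xy,circ,span=.012):
    f=lambda p:-sum(score(cam,p[0],p[1],z,r) for z,r in circ)
    g=np.arange(-span,span+1e-9,.0015)
    b=min(((f((xy[0]+a,xy[1]+c)),xy[0]+a,xy[1]+c) for a in g for c in g))
    m=minimize(f,b[1:],method="Nelder-Mead",options=dict(initial_simplex=np.array(b[1:])+np.array([[0,0],[.001,0],[0,.001]])))
    return m.x,-m.fun
E
cat > m.py <<'E'
from h import *; from workcell import *
T=Cam(camera("top"));S=Cam(camera("side"))
print("cam top",-T.R.T@T.t,"side",-S.R.T@S.t)
I=[(.024,.039)]
L={"cup_30":((422,244),[(.036,.0135)]),"cup_40":((596,375),[(.036,.0185)]),"cup_50":((507,381),[(.036,.0235)]),
"pellet":((463,314),[(.012,.020)]),"weight":((427,387),[(.020,.017)]),
"ins30":((281,337),I),"ins40":((250,395),I),"ins50":((185,399),I),"flat":((153,345),I),"mon":((247,286),I)}
res={}
for n,(p,c) in L.items():
    x0=T.ray(np.array(p)/1.5625,c[0][0])[:2]
    a,sa=fit(T,x0,c); b,sb=fit(S,a,c); res[n]=(a+b)/2
    print(n,x0.round(3),"top",(a*1e3).round(1),round(sa),"side",(b*1e3).round(1),round(sb),"reach",np.hypot(*a).round(3), end=" ")
    if n[0] in "if":
        rr=np.arange(.012,.037,.0005); print("bore r@24",rr[np.argmax([score(T,*a,.024,r) for r in rr])],end="")
    print()
c=np.array([res[k] for k in("ins30","ins40","ins50","flat","mon")]); print("sep",np.linalg.norm(np.diff(c,axis=0),axis=1).round(4))
im=T.c["color"][:,:,::-1].copy(); k=3; big=cv2.resize(im,None,fx=k,fy=k,interpolation=cv2.INTER_CUBIC)
for n,(p,c) in L.items():
    for z,r in c: 
        q=((T.proj(ring(*res[n],z,r))+.5)*k-.5).astype(int); cv2.polylines(big,[q],True,(0,0,255),1)
cv2.imwrite("pics/cropA.png",np.hstack([big[450:850,230:600],big[370:790,720:1150][:400]]))
E
python3 m.py
```

```text
cam top [0.43131836 0.01515446 0.8492962 ] side [ 0.29773959 -0.5643055   0.85230831]
cup_30 [ 0.659 -0.039] top [663.  -39.1] 66 side [663.2 -41.7] 39 reach 0.664 
cup_40 [ 0.46  -0.293] top [ 461.8 -296.7] 67 side [ 462.1 -298.8] 77 reach 0.549 
cup_50 [ 0.451 -0.162] top [ 452.4 -162.5] 71 side [ 452.8 -165.7] 60 reach 0.481 
pellet [ 0.554 -0.103] top [ 555.1 -101.8] 81 side [ 554.8 -105.2] 67 reach 0.564 
weight [ 0.443 -0.045] top [443.1 -44.4] 107 side [443.5 -47.2] 79 reach 0.445 
ins30 [0.517 0.174] top [518.7 176.7] 120 side [519.3 174.5] 108 reach 0.548 bore r@24 0.02250000000000001
ins40 [0.431 0.216] top [432.9 217.6] 120 side [433.4 215.4] 105 reach 0.485 bore r@24 0.027500000000000014
ins50 [0.426 0.311] top [427.2 312.8] 120 side [427.9 309.2] 70 reach 0.529 bore r@24 0.032000000000000015
flat [0.505 0.364] top [506.5 365.1] 115 side [506.8 362.2] 78 reach 0.624 bore r@24 0.03650000000000002
mon [0.595 0.228] top [596.8 228.5] 120 side [598.1 226.3] 102 reach 0.639 
sep [0.0951 0.0946 0.095  0.1637]
```

View pics/cropA.png

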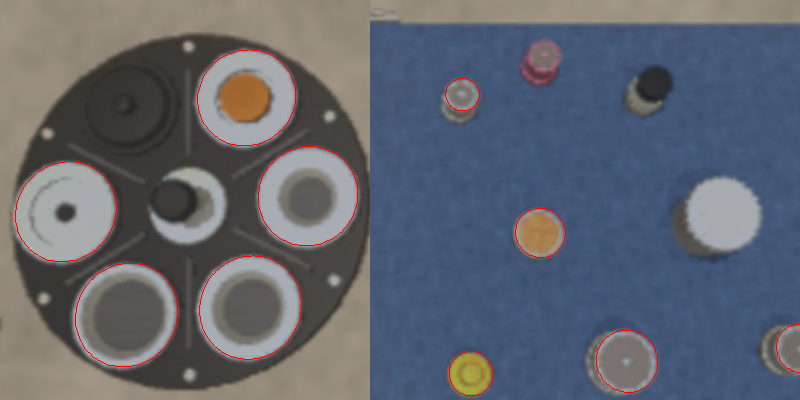

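The crop confirms the picks: bore radii of 22.5, 27.5 and 32 mm identify inserts 30, 40 and 50, and the insert spacing comes out at 95 mm. cup_30 is white, with the pink one beside it. I'll turn the tool so its x lies along world +y and its y along world +x.

Call:
{"name": "apply_moves", "arguments": {
  "rows": [
    {"az": -7,"gripper": 0},
    {"az": -7},
    {"az": -7},
    {"az": -7},
    {"az": -7}
  ],
  "newtons": 40
}}

```text
invalid input at $.rows[0]: expected keys x, y, z, ax, ay, az, gripper
```

Call:
{"name": "apply_moves", "arguments": {
  "rows": [
    {"az": -7},
    {"az": -7},
    {"az": -7},
    {"az": -7},
    {"az": -1.34}
  ]
}}

```text
invalid input at $.rows[0]: expected keys x, y, z, ax, ay, az, gripper
```

Call:
{"name": "apply_moves", "arguments": {
  "rows": [
    {"x": 35,"y": 20},
    {"x": 35,"y": 20},
    {"x": 35,"y": 20},
    {"x": 35,"y": 20},
    {"x": 35,"y": 20}
  ]
}}

```text
invalid input at $.rows[0]: expected keys x, y, z, ax, ay, az, gripper
```

All keys are required in every row.

Call:
{"name": "apply_moves", "arguments": {
  "newtons": 40,
  "rows": [
    {"x": 0,"y": 0,"z": 0,"ax": 0,"ay": 0,"az": -7,"gripper": 0},
    {"x": 0,"y": 0,"z": 0,"ax": 0,"ay": 0,"az": -7,"gripper": 0},
    {"x": 0,"y": 0,"z": 0,"ax": 0,"ay": 0,"az": -7,"gripper": 0},
    {"x": 0,"y": 0,"z": 0,"ax": 0,"ay": 0,"az": -7,"gripper": 0},
    {"x": 0,"y": 0,"z": 0,"ax": 0,"ay": 0,"az": -7,"gripper": 0}
  ]
}}

```text
clock: 0.62
position: [0.2706, -0.5633, 0.2421]
ee_rot: [0.862, 0.508, 0.0, -0.0]
ft_force: [-0.0, -0.7, 0.0]
grip_width: 0.999
grasp_force: 0.0
```

Call:
{"name": "apply_moves", "arguments": {
  "rows": [
    {"x": 0,"y": 0,"z": 0,"ax": 0,"ay": 0,"az": -7,"gripper": 0},
    {"x": 0,"y": 0,"z": 0,"ax": 0,"ay": 0,"az": -7,"gripper": 0},
    {"x": 0,"y": 0,"z": 0,"ax": 0,"ay": 0,"az": -7,"gripper": 0},
    {"x": 0,"y": 0,"z": 0,"ax": 0,"ay": 0,"az": -7,"gripper": 0},
    {"x": 0,"y": 0,"z": 0,"ax": 0,"ay": 0,"az": -1.34,"gripper": 0}
  ]
}}

```text
clock: 1.03
position: [0.2705, -0.5633, 0.2421]
ee_rot: [0.705, 0.709, 0.0, -0.0]
ft_force: [-0.2, 0.2, -0.7]
grip_width: 1.0
grasp_force: 0.0
```

Call:
{"name": "apply_moves", "arguments": {
  "rows": [
    {"x": 30,"y": 22,"z": 0,"ax": 0,"ay": 0,"az": 0,"gripper": 0},
    {"x": 30,"y": 22,"z": 0,"ax": 0,"ay": 0,"az": 0,"gripper": 0},
    {"x": 30,"y": 22,"z": 0,"ax": 0,"ay": 0,"az": 0,"gripper": 0},
    {"x": 30,"y": 22,"z": 0,"ax": 0,"ay": 0,"az": 0,"gripper": 0},
    {"x": 30,"y": 22,"z": 0,"ax": 0,"ay": 0,"az": 0,"gripper": 0}
  ]
}}

```text
clock: 1.45
position: [0.3814, -0.4118, 0.2423]
ee_rot: [0.708, 0.706, -0.0, 0.0]
ft_force: [-0.1, -0.7, 0.2]
grip_width: 0.999
grasp_force: 0.0
```

Call:
{"name": "apply_moves", "arguments": {
  "rows": [
    {"x": 24.8,"y": 18.8,"z": 0,"ax": 0,"ay": 0,"az": 0,"gripper": 0},
    {"x": 24.8,"y": 18.8,"z": 0,"ax": 0,"ay": 0,"az": 0,"gripper": 0},
    {"x": 24.8,"y": 18.8,"z": 0,"ax": 0,"ay": 0,"az": 0,"gripper": 0},
    {"x": 24.8,"y": 18.8,"z": 0,"ax": 0,"ay": 0,"az": 0,"gripper": 0},
    {"x": 24.8,"y": 18.8,"z": 0,"ax": 0,"ay": 0,"az": 0,"gripper": 0}
  ]
}}

```text
clock: 1.87
position: [0.4753, -0.2881, 0.2424]
ee_rot: [0.708, 0.706, -0.0, 0.0]
ft_force: [-0.1, -0.9, 0.4]
grip_width: 1.001
grasp_force: 0.0
```

Call:
{"name": "apply_moves", "arguments": {
  "rows": [
    {"x": 24.8,"y": 18.8,"z": 13,"ax": 0,"ay": 0,"az": 0,"gripper": 0},
    {"x": 24.8,"y": 18.8,"z": 13,"ax": 0,"ay": 0,"az": 0,"gripper": 0},
    {"x": 24.8,"y": 18.8,"z": 13,"ax": 0,"ay": 0,"az": 0,"gripper": 0},
    {"x": 24.8,"y": 18.8,"z": 13,"ax": 0,"ay": 0,"az": 0,"gripper": 0},
    {"x": 24.8,"y": 18.8,"z": 13,"ax": 0,"ay": 0,"az": 0,"gripper": 0}
  ]
}}

```text
clock: 2.28
position: [0.5693, -0.1642, 0.1767]
ee_rot: [0.708, 0.706, -0.0, 0.0]
ft_force: [0.6, -1.9, 0.4]
grip_width: 1.001
grasp_force: 0.0
```

Call:
{"name": "apply_moves", "arguments": {
  "rows": [
    {"x": 24.8,"y": 18.8,"z": 13,"ax": 0,"ay": 0,"az": 0,"gripper": 0},
    {"x": 24.8,"y": 18.8,"z": 13,"ax": 0,"ay": 0,"az": 0,"gripper": 0},
    {"x": 24.8,"y": 18.8,"z": 13,"ax": 0,"ay": 0,"az": 0,"gripper": 0},
    {"x": 24.8,"y": 18.8,"z": 13,"ax": 0,"ay": 0,"az": 0,"gripper": 0},
    {"x": 24.8,"y": 18.8,"z": 13,"ax": 0,"ay": 0,"az": 0,"gripper": 0}
  ]
}}

```text
clock: 2.7
position: [0.6633, -0.0403, 0.1114]
ee_rot: [0.708, 0.706, -0.0, 0.0]
ft_force: [-0.0, -0.2, 0.4]
grip_width: 0.999
grasp_force: 0.0
```

```bash
python3 - <<'E'
from workcell import *; import cv2,numpy as np
from h import *
T=Cam(camera("top"));S=Cam(camera("side")); o=get_obs(); print(o["position"],o["clock"])
def crop(C,z):
    p=C.proj([[.663,-.04,z]])[0].astype(int); im=C.c["color"][:,:,::-1]
    x,y=max(p[0]-50,0),max(p[1]-50,0); return cv2.resize(im[y:y+100,x:x+100],(400,400),interpolation=cv2.INTER_CUBIC)
cv2.imwrite("pics/pre30.png",np.hstack([crop(T,.07),crop(S,.07)]))
E
```

```text
[ 0.66295287 -0.03477761  0.10940871] 2.8
```

View pics/pre30.png

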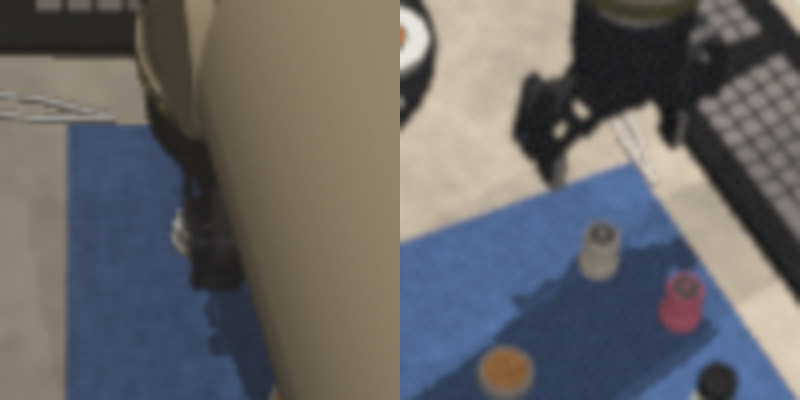

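The side crop shows the gripper over the white cup_30 (crop pixel 600,250), with the pink one clear to the right at (683,300). I'll descend next.

Call:
{"name": "apply_moves", "arguments": {
  "rows": [
    {"x": 0,"y": 0,"z": 0,"ax": 0,"ay": 0,"az": 0,"gripper": 0},
    {"x": 0,"y": 0,"z": 0,"ax": 0,"ay": 0,"az": 0,"gripper": 0},
    {"x": 0,"y": 0,"z": 10,"ax": 0,"ay": 0,"az": 0,"gripper": 0},
    {"x": 0,"y": 0,"z": 10,"ax": 0,"ay": 0,"az": 0,"gripper": 0},
    {"x": 0,"y": 0,"z": 10,"ax": 0,"ay": 0,"az": 0,"gripper": 0}
  ]
}}

```text
clock: 3.22
position: [0.6623, -0.0428, 0.0815]
ee_rot: [0.708, 0.706, -0.0, 0.0]
ft_force: [0.2, 0.0, 0.4]
grip_width: 1.002
grasp_force: 0.0
```

Call:
{"name": "apply_moves", "arguments": {
  "rows": [
    {"x": 0,"y": 0,"z": 10,"ax": 0,"ay": 0,"az": 0,"gripper": 0},
    {"x": 0,"y": 0,"z": 10,"ax": 0,"ay": 0,"az": 0,"gripper": 0},
    {"x": 0,"y": 0,"z": 10,"ax": 0,"ay": 0,"az": 0,"gripper": 0},
    {"x": 0,"y": 0,"z": 0,"ax": 0,"ay": 0,"az": 0,"gripper": 0},
    {"x": 0,"y": 0,"z": 0,"ax": 0,"ay": 0,"az": 0,"gripper": 0}
  ]
}}

```text
clock: 3.63
position: [0.6622, -0.0413, 0.0515]
ee_rot: [0.707, 0.707, -0.0, -0.001]
ft_force: [-0.6, 0.1, -0.4]
grip_width: 0.999
grasp_force: 0.0
```

Call:
{"name": "apply_moves", "arguments": {
  "rows": [
    {"x": 0,"y": 1,"z": 9,"ax": 0,"ay": 0,"az": 0,"gripper": 0},
    {"x": 0,"y": 0,"z": 9,"ax": 0,"ay": 0,"az": 0,"gripper": 0},
    {"x": 0,"y": 0,"z": 7,"ax": 0,"ay": 0,"az": 0,"gripper": 0},
    {"x": 0,"y": 0,"z": 0,"ax": 0,"ay": 0,"az": 0,"gripper": 0.5},
    {"x": 0,"y": 0,"z": 0,"ax": 0,"ay": 0,"az": 0,"gripper": 1}
  ]
}}

```text
clock: 4.05
position: [0.6632, -0.0414, 0.0266]
ee_rot: [0.707, 0.707, -0.0, -0.0]
ft_force: [0.2, 1.4, -0.6]
grip_width: 0.749
grasp_force: 0.0
```

Call:
{"name": "apply_moves", "arguments": {
  "rows": [
    {"x": 0,"y": 0,"z": 0,"ax": 0,"ay": 0,"az": 0,"gripper": 1},
    {"x": 0,"y": 0,"z": 0,"ax": 0,"ay": 0,"az": 0,"gripper": 1},
    {"x": 0,"y": 0,"z": 0,"ax": 0,"ay": 0,"az": 0,"gripper": 1},
    {"x": 0,"y": 0,"z": 0,"ax": 0,"ay": 0,"az": 0,"gripper": 1},
    {"x": 0,"y": 0,"z": 0,"ax": 0,"ay": 0,"az": 0,"gripper": 1}
  ]
}}

```text
clock: 4.47
position: [0.6642, -0.0414, 0.028]
ee_rot: [0.707, 0.707, 0.0, 0.0]
ft_force: [-0.2, 0.4, 4.3]
grip_width: 0.296
grasp_force: 39.4
```

Call:
{"name": "apply_moves", "arguments": {
  "rows": [
    {"x": 0,"y": 0,"z": 0,"ax": 0,"ay": 0,"az": 0,"gripper": 1},
    {"x": 0,"y": 0,"z": 0,"ax": 0,"ay": 0,"az": 0,"gripper": 1},
    {"x": 0,"y": 0,"z": 0,"ax": 0,"ay": 0,"az": 0,"gripper": 1}
  ]
}}

```text
clock: 4.72
position: [0.6641, -0.0414, 0.028]
ee_rot: [0.707, 0.707, 0.0, 0.0]
ft_force: [-0.5, 0.0, 5.0]
grip_width: 0.3
grasp_force: 39.6
```

Call:
{"name": "apply_moves", "arguments": {
  "rows": [
    {"x": 0,"y": 0,"z": -8,"ax": 0,"ay": 0,"az": 0,"gripper": 1},
    {"x": 0,"y": 0,"z": -18,"ax": 0,"ay": 0,"az": 0,"gripper": 1},
    {"x": 0,"y": 0,"z": -18,"ax": 0,"ay": 0,"az": 0,"gripper": 1},
    {"x": 0,"y": 0,"z": -18,"ax": 0,"ay": 0,"az": 0,"gripper": 1},
    {"x": 0,"y": 0,"z": -18,"ax": 0,"ay": 0,"az": 0,"gripper": 1}
  ]
}}

```text
clock: 5.13
position: [0.6633, -0.0414, 0.1083]
ee_rot: [0.707, 0.707, -0.0, -0.0]
ft_force: [1.5, 0.5, -0.5]
grip_width: 0.301
grasp_force: 39.3
```

Call:
{"name": "apply_moves", "arguments": {
  "rows": [
    {"x": 11,"y": -7.4,"z": 0,"ax": 0,"ay": 0,"az": 0,"gripper": 1},
    {"x": 20,"y": -13.3,"z": 0,"ax": 0,"ay": 0,"az": 0,"gripper": 1},
    {"x": 25,"y": -16.6,"z": 0,"ax": 0,"ay": 0,"az": 0,"gripper": 1},
    {"x": 26,"y": -17.4,"z": 0,"ax": 0,"ay": 0,"az": 0,"gripper": 1},
    {"x": 26,"y": -17.4,"z": 0,"ax": 0,"ay": 0,"az": 0,"gripper": 1}
  ]
}}

```text
clock: 5.55
position: [0.59, 0.0678, 0.1069]
ee_rot: [0.707, 0.707, -0.0, -0.0]
ft_force: [-0.1, 0.3, -0.4]
grip_width: 0.299
grasp_force: 39.4
```

Call:
{"name": "apply_moves", "arguments": {
  "rows": [
    {"x": 26,"y": -17.4,"z": 0,"ax": 0,"ay": 0,"az": 0,"gripper": 1},
    {"x": 26,"y": -17.3,"z": 0,"ax": 0,"ay": 0,"az": 0,"gripper": 1},
    {"x": 25,"y": -16.6,"z": 0,"ax": 0,"ay": 0,"az": 0,"gripper": 1},
    {"x": 20,"y": -13.3,"z": 0,"ax": 0,"ay": 0,"az": 0,"gripper": 1},
    {"x": 11,"y": -7.3,"z": 0,"ax": 0,"ay": 0,"az": 0,"gripper": 1}
  ]
}}

```text
clock: 5.97
position: [0.5171, 0.1777, 0.1072]
ee_rot: [0.706, 0.708, -0.0, -0.0]
ft_force: [-0.3, 0.5, -0.6]
grip_width: 0.297
grasp_force: 39.4
```

Call:
{"name": "apply_moves", "arguments": {
  "rows": [
    {"x": 0,"y": 0,"z": 0,"ax": 0,"ay": 0,"az": 0,"gripper": 1},
    {"x": 0,"y": 0,"z": 0,"ax": 0,"ay": 0,"az": 0,"gripper": 1}
  ]
}}

```text
clock: 6.13
position: [0.5196, 0.1744, 0.1072]
ee_rot: [0.707, 0.707, -0.0, 0.0]
ft_force: [0.7, -0.7, 0.3]
grip_width: 0.296
grasp_force: 39.4
```

```bash
cat > look.py <<'E'
import sys; from workcell import *; from h import *
n,x,y,z,w=sys.argv[1],*map(float,sys.argv[2:6]); w=int(w)
def crop(c):
    C=Cam(camera(c)); p=C.proj([[x,y,z]])[0].astype(int); im=C.c["color"][:,:,::-1]
    a,b=max(p[0]-w,0),max(p[1]-w,0); return cv2.resize(im[b:b+2*w,a:a+2*w],(400,400),interpolation=cv2.INTER_CUBIC)
cv2.imwrite(f"pics/{n}.png",np.hstack([crop("top"),crop("side")])); o=get_obs(); print(o["position"].round(4) if hasattr(o["position"],"round") else o["position"],o["clock"])
E
python3 look.py carry30 .519 .176 .06 50
```

```text
[0.5204 0.173  0.1071] 6.2333
```

View pics/carry30.png

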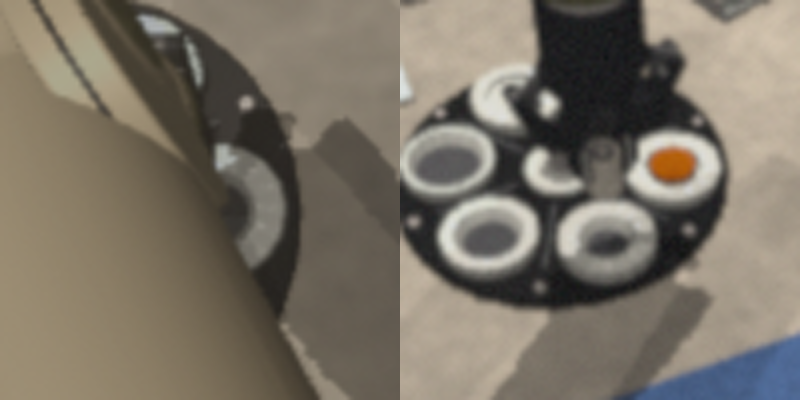

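cup_30 hangs upright in the grip above its insert (side crop 605,165). Lowering it now.

Call:
{"name": "apply_moves", "arguments": {
  "rows": [
    {"x": 0,"y": 0,"z": 10,"ax": 0,"ay": 0,"az": 0,"gripper": 1},
    {"x": 0,"y": 0,"z": 15,"ax": 0,"ay": 0,"az": 0,"gripper": 1},
    {"x": 0,"y": 0,"z": 15,"ax": 0,"ay": 0,"az": 0,"gripper": 1},
    {"x": 0,"y": 0,"z": 10,"ax": 0,"ay": 0,"az": 0,"gripper": 1},
    {"x": 0,"y": 0,"z": 5,"ax": 0,"ay": 0,"az": 0,"gripper": 1}
  ]
}}

```text
clock: 6.65
position: [0.5191, 0.1735, 0.0502]
ee_rot: [0.708, 0.707, -0.001, -0.001]
ft_force: [-0.6, -0.3, -0.1]
grip_width: 0.301
grasp_force: 39.4
```

Call:
{"name": "apply_moves", "arguments": {
  "rows": [
    {"x": 0,"y": 0,"z": 3,"ax": 0,"ay": 0,"az": 0,"gripper": 1},
    {"x": 0,"y": 0,"z": 3,"ax": 0,"ay": 0,"az": 0,"gripper": 1},
    {"x": 0,"y": 0,"z": 2,"ax": 0,"ay": 0,"az": 0,"gripper": 1},
    {"x": 0,"y": 0,"z": 1,"ax": 0,"ay": 0,"az": 0,"gripper": 1},
    {"x": 0,"y": 0,"z": 0,"ax": 0,"ay": 0,"az": 0,"gripper": 1}
  ]
}}

```text
clock: 7.07
position: [0.5199, 0.1746, 0.0435]
ee_rot: [0.707, 0.707, 0.0, 0.0]
ft_force: [-1.2, -0.2, 0.2]
grip_width: 0.3
grasp_force: 39.4
```

Call:
{"name": "apply_moves", "arguments": {
  "rows": [
    {"x": 0,"y": 0,"z": 1,"ax": 0,"ay": 0,"az": 0,"gripper": 1},
    {"x": 0,"y": 0,"z": 0,"ax": 0,"ay": 0,"az": 0,"gripper": 0.6},
    {"x": 0,"y": 0,"z": 0,"ax": 0,"ay": 0,"az": 0,"gripper": 0.5},
    {"x": 0,"y": 0,"z": 0,"ax": 0,"ay": 0,"az": 0,"gripper": 0.4},
    {"x": 0,"y": 0,"z": -3,"ax": 0,"ay": 0,"az": 0,"gripper": 0.4}
  ]
}}

```text
clock: 7.48
position: [0.5195, 0.1745, 0.0451]
ee_rot: [0.707, 0.707, -0.0, -0.0]
ft_force: [0.3, 0.0, -0.4]
grip_width: 0.603
grasp_force: 0.0
```

Call:
{"name": "apply_moves", "arguments": {
  "rows": [
    {"x": 0,"y": 0,"z": -10,"ax": 0,"ay": 0,"az": 0,"gripper": 0.4},
    {"x": 0,"y": 0,"z": -15,"ax": 0,"ay": 0,"az": 0,"gripper": 0.4},
    {"x": 0,"y": 0,"z": -20,"ax": 0,"ay": 0,"az": 0,"gripper": 0.4},
    {"x": -10,"y": -1,"z": -20,"ax": 0,"ay": 0,"az": 0,"gripper": 0},
    {"x": -25,"y": -3,"z": 0,"ax": 0,"ay": 0,"az": 0,"gripper": 0}
  ]
}}

```text
clock: 7.9
position: [0.5175, 0.1437, 0.1152]
ee_rot: [0.705, 0.709, 0.003, 0.001]
ft_force: [0.4, -0.1, -0.3]
grip_width: 0.864
grasp_force: 0.0
```

Call:
{"name": "apply_moves", "arguments": {
  "rows": [
    {"x": -35,"y": -4,"z": 0,"ax": 0,"ay": 0,"az": 0,"gripper": 0},
    {"x": -35,"y": -4,"z": 0,"ax": 0,"ay": 0,"az": 0,"gripper": 0},
    {"x": -35,"y": -4,"z": 0,"ax": 0,"ay": 0,"az": 0,"gripper": 0},
    {"x": -35,"y": -4,"z": 0,"ax": 0,"ay": 0,"az": 0,"gripper": 0},
    {"x": -35,"y": -4,"z": 0,"ax": 0,"ay": 0,"az": 0,"gripper": 0}
  ]
}}

```text
clock: 8.32
position: [0.4955, -0.0369, 0.1114]
ee_rot: [0.707, 0.707, 0.0, 0.001]
ft_force: [1.0, -0.5, -0.6]
grip_width: 1.003
grasp_force: 0.0
```

```bash
python3 look.py seat30 .519 .176 .04 35
```

```text
[ 0.4951 -0.0417  0.111 ] 8.4167
```

View pics/seat30.png

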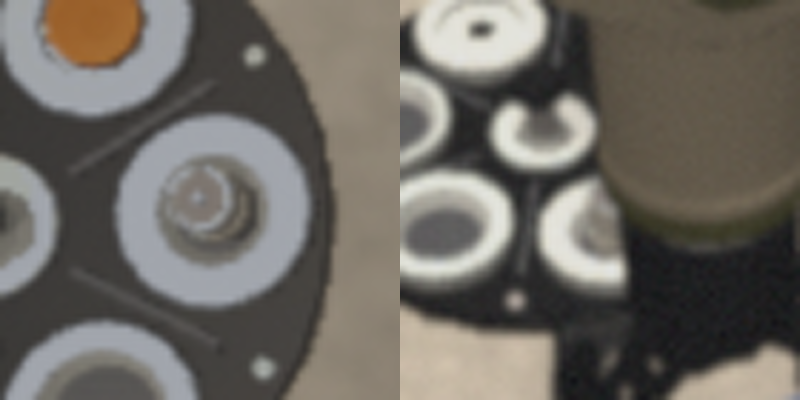

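In the top crop cup_30 sits in its bore, at (200,198). Next is cup_40.

Call:
{"name": "apply_moves", "arguments": {
  "rows": [
    {"x": -20,"y": -4,"z": 0,"ax": 0,"ay": 0,"az": 0,"gripper": 0},
    {"x": -35,"y": -4,"z": 0,"ax": 0,"ay": 0,"az": 0,"gripper": 0},
    {"x": -35,"y": -4,"z": 0,"ax": 0,"ay": 0,"az": 0,"gripper": 0},
    {"x": -35,"y": -4,"z": 0,"ax": 0,"ay": 0,"az": 0,"gripper": 0},
    {"x": -35,"y": -4,"z": 0,"ax": 0,"ay": 0,"az": 0,"gripper": 0}
  ]
}}

```text
clock: 8.83
position: [0.4758, -0.1965, 0.1114]
ee_rot: [0.707, 0.707, 0.0, 0.001]
ft_force: [0.7, -0.1, 0.5]
grip_width: 1.0
grasp_force: 0.0
```

Call:
{"name": "apply_moves", "arguments": {
  "rows": [
    {"x": -35,"y": -4,"z": 0,"ax": 0,"ay": 0,"az": 0,"gripper": 0},
    {"x": -33,"y": -4,"z": 0,"ax": 0,"ay": 0,"az": 0,"gripper": 0},
    {"x": -20,"y": -4,"z": 0,"ax": 0,"ay": 0,"az": 0,"gripper": 0},
    {"x": -10,"y": 0,"z": 10,"ax": 0,"ay": 0,"az": 0,"gripper": 0},
    {"x": 0,"y": 0,"z": 10,"ax": 0,"ay": 0,"az": 0,"gripper": 0}
  ]
}}

```text
clock: 9.25
position: [0.4638, -0.2955, 0.0905]
ee_rot: [0.708, 0.706, 0.0, 0.001]
ft_force: [-0.1, 0.8, -0.7]
grip_width: 1.002
grasp_force: 0.0
```

Call:
{"name": "apply_moves", "arguments": {
  "rows": [
    {"x": 0,"y": 0,"z": 10,"ax": 0,"ay": 0,"az": 0,"gripper": 0},
    {"x": 0,"y": 0,"z": 0,"ax": 0,"ay": 0,"az": 0,"gripper": 0},
    {"x": 0,"y": 0,"z": 0,"ax": 0,"ay": 0,"az": 0,"gripper": 0},
    {"x": 0,"y": 0,"z": 0,"ax": 0,"ay": 0,"az": 0,"gripper": 0},
    {"x": 0,"y": 0,"z": 0,"ax": 0,"ay": 0,"az": 0,"gripper": 0}
  ]
}}

```text
clock: 9.67
position: [0.4643, -0.2926, 0.0808]
ee_rot: [0.707, 0.708, 0.0, 0.0]
ft_force: [-0.4, 0.1, -0.5]
grip_width: 1.0
grasp_force: 0.0
```

```bash
python3 - <<'E'
from workcell import *; from h import *
T=Cam(camera("top"));S=Cam(camera("side"))
for C in(T,S): print(*[ (fit(C,(.519,.1756),[(z,.0135)],.008)[0]*1e3).round(1) for z in(.05,)])
print(get_obs()["position"])
E
```

```text
[520.5 177.2]
[525.5 193.3]
[ 0.46409156 -0.29314088  0.08082428]
```

Call:
{"name": "apply_moves", "arguments": {
  "rows": [
    {"x": -5.5,"y": -1,"z": 8,"ax": 0,"ay": 0,"az": 0,"gripper": 0},
    {"x": 0,"y": 0,"z": 14,"ax": 0,"ay": 0,"az": 0,"gripper": 0},
    {"x": 0,"y": 0,"z": 15,"ax": 0,"ay": 0,"az": 0,"gripper": 0},
    {"x": 0,"y": 0,"z": 10,"ax": 0,"ay": 0,"az": 0,"gripper": 0},
    {"x": 0,"y": 0,"z": 5,"ax": 0,"ay": 0,"az": 0,"gripper": 0}
  ]
}}

```text
clock: 10.18
position: [0.4617, -0.2988, 0.0266]
ee_rot: [0.707, 0.707, -0.0, -0.001]
ft_force: [0.2, -0.8, 0.1]
grip_width: 1.001
grasp_force: 0.0
```

Call:
{"name": "apply_moves", "arguments": {
  "rows": [
    {"x": 0,"y": 0,"z": 0,"ax": 0,"ay": 0,"az": 0,"gripper": 0.4},
    {"x": 0,"y": 0,"z": 0,"ax": 0,"ay": 0,"az": 0,"gripper": 1},
    {"x": 0,"y": 0,"z": 0,"ax": 0,"ay": 0,"az": 0,"gripper": 1},
    {"x": 0,"y": 0,"z": 0,"ax": 0,"ay": 0,"az": 0,"gripper": 1},
    {"x": 0,"y": 0,"z": 0,"ax": 0,"ay": 0,"az": 0,"gripper": 1}
  ]
}}

```text
clock: 10.6
position: [0.4632, -0.2993, 0.0293]
ee_rot: [0.707, 0.707, 0.0, 0.001]
ft_force: [0.3, 0.6, 4.6]
grip_width: 0.417
grasp_force: 39.8
```

Call:
{"name": "apply_moves", "arguments": {
  "rows": [
    {"x": 0,"y": 0,"z": 0,"ax": 0,"ay": 0,"az": 0,"gripper": 1},
    {"x": 0,"y": 0,"z": 0,"ax": 0,"ay": 0,"az": 0,"gripper": 1}
  ]
}}

```text
clock: 10.77
position: [0.4633, -0.2993, 0.0293]
ee_rot: [0.707, 0.707, 0.0, 0.001]
ft_force: [-1.1, 0.8, 6.0]
grip_width: 0.415
grasp_force: 39.8
```

Call:
{"name": "apply_moves", "arguments": {
  "rows": [
    {"x": 0,"y": 0,"z": -8,"ax": 0,"ay": 0,"az": 0,"gripper": 1},
    {"x": 0,"y": 0,"z": -20,"ax": 0,"ay": 0,"az": 0,"gripper": 1},
    {"x": 0,"y": 0,"z": -22,"ax": 0,"ay": 0,"az": 0,"gripper": 1},
    {"x": 0,"y": 0,"z": -20,"ax": 0,"ay": 0,"az": 0,"gripper": 1},
    {"x": 10,"y": 0,"z": -10,"ax": 0,"ay": 0,"az": 0,"gripper": 1}
  ]
}}

```text
clock: 11.18
position: [0.4632, -0.2909, 0.1113]
ee_rot: [0.708, 0.706, 0.0, 0.002]
ft_force: [-0.1, -1.4, -0.2]
grip_width: 0.411
grasp_force: 40.0
```

Call:
{"name": "apply_moves", "arguments": {
  "rows": [
    {"x": 20,"y": -2,"z": 0,"ax": 0,"ay": 0,"az": 0,"gripper": 1},
    {"x": 30,"y": -2,"z": 0,"ax": 0,"ay": 0,"az": 0,"gripper": 1},
    {"x": 34,"y": -2,"z": 0,"ax": 0,"ay": 0,"az": 0,"gripper": 1},
    {"x": 34,"y": -2,"z": 0,"ax": 0,"ay": 0,"az": 0,"gripper": 1},
    {"x": 34,"y": -2,"z": 0,"ax": 0,"ay": 0,"az": 0,"gripper": 1}
  ]
}}

```text
clock: 11.6
position: [0.4519, -0.1347, 0.1082]
ee_rot: [0.707, 0.707, -0.0, 0.0]
ft_force: [1.0, 0.6, 0.2]
grip_width: 0.416
grasp_force: 40.0
```

Call:
{"name": "apply_moves", "arguments": {
  "rows": [
    {"x": 34,"y": -2,"z": 0,"ax": 0,"ay": 0,"az": 0,"gripper": 1},
    {"x": 34,"y": -2,"z": 0,"ax": 0,"ay": 0,"az": 0,"gripper": 1},
    {"x": 34,"y": -2,"z": 0,"ax": 0,"ay": 0,"az": 0,"gripper": 1},
    {"x": 34,"y": -2,"z": 0,"ax": 0,"ay": 0,"az": 0,"gripper": 1},
    {"x": 34,"y": -2,"z": 0,"ax": 0,"ay": 0,"az": 0,"gripper": 1}
  ]
}}

```text
clock: 12.02
position: [0.4417, 0.0351, 0.1083]
ee_rot: [0.707, 0.707, -0.0, 0.0]
ft_force: [0.9, -0.2, -1.2]
grip_width: 0.417
grasp_force: 40.0
```

Call:
{"name": "apply_moves", "arguments": {
  "rows": [
    {"x": 34,"y": -2,"z": 0,"ax": 0,"ay": 0,"az": 0,"gripper": 1},
    {"x": 34,"y": -2,"z": 0,"ax": 0,"ay": 0,"az": 0,"gripper": 1},
    {"x": 34,"y": -2,"z": 0,"ax": 0,"ay": 0,"az": 0,"gripper": 1},
    {"x": 30,"y": -2,"z": 0,"ax": 0,"ay": 0,"az": 0,"gripper": 1},
    {"x": 24,"y": -1,"z": 0,"ax": 0,"ay": 0,"az": 0,"gripper": 1}
  ]
}}

```text
clock: 12.43
position: [0.4323, 0.192, 0.1084]
ee_rot: [0.706, 0.708, 0.0, 0.0]
ft_force: [-0.0, 0.0, -0.4]
grip_width: 0.414
grasp_force: 40.0
```

Call:
{"name": "apply_moves", "arguments": {
  "rows": [
    {"x": 16,"y": 0,"z": 0,"ax": 0,"ay": 0,"az": 0,"gripper": 1},
    {"x": 10,"y": 0,"z": 0,"ax": 0,"ay": 0,"az": 0,"gripper": 1},
    {"x": 0,"y": 0,"z": 0,"ax": 0,"ay": 0,"az": 0,"gripper": 1},
    {"x": 0,"y": 0,"z": 0,"ax": 0,"ay": 0,"az": 0,"gripper": 1},
    {"x": 0,"y": 0,"z": 0,"ax": 0,"ay": 0,"az": 0,"gripper": 1}
  ]
}}

```text
clock: 12.85
position: [0.4334, 0.2143, 0.1081]
ee_rot: [0.707, 0.707, -0.0, 0.0]
ft_force: [0.3, -0.4, -0.6]
grip_width: 0.418
grasp_force: 40.0
```

Call:
{"name": "apply_moves", "arguments": {
  "rows": [
    {"x": 0.7,"y": 0.9,"z": 10,"ax": 0,"ay": 0,"az": 0,"gripper": 1},
    {"x": 0,"y": 0,"z": 16,"ax": 0,"ay": 0,"az": 0,"gripper": 1},
    {"x": 0,"y": 0,"z": 15,"ax": 0,"ay": 0,"az": 0,"gripper": 1},
    {"x": 0,"y": 0,"z": 10,"ax": 0,"ay": 0,"az": 0,"gripper": 1},
    {"x": 0,"y": 0,"z": 5,"ax": 0,"ay": 0,"az": 0,"gripper": 1}
  ]
}}

```text
clock: 13.27
position: [0.4339, 0.2147, 0.0505]
ee_rot: [0.707, 0.707, -0.001, -0.0]
ft_force: [0.4, -0.5, -0.9]
grip_width: 0.414
grasp_force: 40.0
```

Call:
{"name": "apply_moves", "arguments": {
  "rows": [
    {"x": 0,"y": 0,"z": 3,"ax": 0,"ay": 0,"az": 0,"gripper": 1},
    {"x": 0,"y": 0,"z": 3,"ax": 0,"ay": 0,"az": 0,"gripper": 1},
    {"x": 0,"y": 0,"z": 2,"ax": 0,"ay": 0,"az": 0,"gripper": 1},
    {"x": 0,"y": 0,"z": 1,"ax": 0,"ay": 0,"az": 0,"gripper": 1},
    {"x": 0,"y": 0,"z": 0,"ax": 0,"ay": 0,"az": 0,"gripper": 1}
  ]
}}

```text
clock: 13.68
position: [0.4345, 0.2159, 0.0435]
ee_rot: [0.707, 0.707, -0.0, 0.0]
ft_force: [-0.9, 0.1, 0.1]
grip_width: 0.412
grasp_force: 40.1
```

Call:
{"name": "apply_moves", "arguments": {
  "rows": [
    {"x": 0,"y": 0,"z": 0.5,"ax": 0,"ay": 0,"az": 0,"gripper": 0.5},
    {"x": 0,"y": 0,"z": 0,"ax": 0,"ay": 0,"az": 0,"gripper": 0.4},
    {"x": 0,"y": 0,"z": 0,"ax": 0,"ay": 0,"az": 0,"gripper": 0.3},
    {"x": 0,"y": 0,"z": 0,"ax": 0,"ay": 0,"az": 0,"gripper": 0.3},
    {"x": 0,"y": 0,"z": -5,"ax": 0,"ay": 0,"az": 0,"gripper": 0.3}
  ]
}}

```text
clock: 14.1
position: [0.4342, 0.2155, 0.0474]
ee_rot: [0.707, 0.707, -0.0, -0.0]
ft_force: [0.4, 0.3, 0.3]
grip_width: 0.697
grasp_force: 0.0
```

Call:
{"name": "apply_moves", "arguments": {
  "rows": [
    {"x": 0,"y": 0,"z": -15,"ax": 0,"ay": 0,"az": 0,"gripper": 0.3},
    {"x": 0,"y": 0,"z": -25,"ax": 0,"ay": 0,"az": 0,"gripper": 0.3},
    {"x": -10,"y": 1,"z": -20,"ax": 0,"ay": 0,"az": 0,"gripper": 0},
    {"x": -20,"y": 1,"z": 0,"ax": 0,"ay": 0,"az": 0,"gripper": 0},
    {"x": -34,"y": 2,"z": 0,"ax": 0,"ay": 0,"az": 0,"gripper": 0}
  ]
}}

```text
clock: 14.52
position: [0.4391, 0.1543, 0.1097]
ee_rot: [0.705, 0.709, 0.002, 0.0]
ft_force: [0.5, 0.1, -0.1]
grip_width: 1.0
grasp_force: 0.0
```

Call:
{"name": "apply_moves", "arguments": {
  "rows": [
    {"x": -34,"y": 2,"z": 0,"ax": 0,"ay": 0,"az": 0,"gripper": 0},
    {"x": -34,"y": 2,"z": 0,"ax": 0,"ay": 0,"az": 0,"gripper": 0},
    {"x": -34,"y": 2,"z": 0,"ax": 0,"ay": 0,"az": 0,"gripper": 0},
    {"x": -34,"y": 2,"z": 0,"ax": 0,"ay": 0,"az": 0,"gripper": 0},
    {"x": -34,"y": 2,"z": 0,"ax": 0,"ay": 0,"az": 0,"gripper": 0}
  ]
}}

```text
clock: 14.93
position: [0.4486, -0.0199, 0.1085]
ee_rot: [0.707, 0.707, 0.0, 0.001]
ft_force: [1.0, -0.9, 0.0]
grip_width: 1.001
grasp_force: 0.0
```

Call:
{"name": "apply_moves", "arguments": {
  "rows": [
    {"x": -34,"y": 2,"z": 0,"ax": 0,"ay": 0,"az": 0,"gripper": 0},
    {"x": -34,"y": 2,"z": 0,"ax": 0,"ay": 0,"az": 0,"gripper": 0},
    {"x": -34,"y": 2,"z": 0,"ax": 0,"ay": 0,"az": 0,"gripper": 0},
    {"x": -25,"y": 0,"z": 0,"ax": 0,"ay": 0,"az": 0,"gripper": 0},
    {"x": -20,"y": 0,"z": 0,"ax": 0,"ay": 0,"az": 0,"gripper": 0}
  ]
}}

```text
clock: 15.35
position: [0.4543, -0.1678, 0.1083]
ee_rot: [0.708, 0.706, -0.0, 0.0]
ft_force: [0.5, 0.7, -0.7]
grip_width: 0.999
grasp_force: 0.0
```

Call:
{"name": "apply_moves", "arguments": {
  "rows": [
    {"x": 0,"y": 0,"z": 15,"ax": 0,"ay": 0,"az": 0,"gripper": 0},
    {"x": 0,"y": 0,"z": 15,"ax": 0,"ay": 0,"az": 0,"gripper": 0},
    {"x": 0,"y": 0,"z": 0,"ax": 0,"ay": 0,"az": 0,"gripper": 0},
    {"x": 0,"y": 0,"z": 0,"ax": 0,"ay": 0,"az": 0,"gripper": 0}
  ]
}}

```text
clock: 15.68
position: [0.4543, -0.1649, 0.0778]
ee_rot: [0.707, 0.707, -0.0, -0.001]
ft_force: [-0.2, -0.5, 0.5]
grip_width: 1.003
grasp_force: 0.0
```

```bash
python3 look.py seat40 .46 .18 .04 55
```

```text
[ 0.4551 -0.165   0.0788] 15.7833
```

View pics/seat40.png

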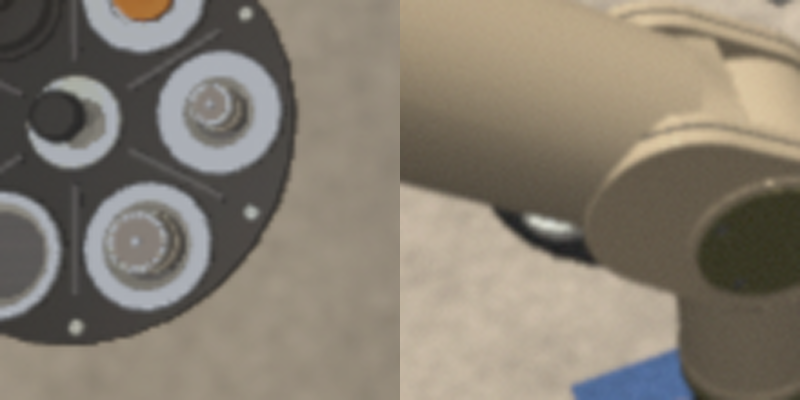

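Both cups are seated, with their tops at (210,103) and (137,240) in the crop. Next is cup_50.

Call:
{"name": "apply_moves", "arguments": {
  "rows": [
    {"x": 0,"y": -1,"z": 10,"ax": 0,"ay": 0,"az": 0,"gripper": 0},
    {"x": 0,"y": 0,"z": 14,"ax": 0,"ay": 0,"az": 0,"gripper": 0},
    {"x": 0,"y": 0,"z": 15,"ax": 0,"ay": 0,"az": 0,"gripper": 0},
    {"x": 0,"y": 0,"z": 7,"ax": 0,"ay": 0,"az": 0,"gripper": 0},
    {"x": 0,"y": 0,"z": 3,"ax": 0,"ay": 0,"az": 0,"gripper": 0}
  ]
}}

```text
clock: 16.2
position: [0.453, -0.1648, 0.0278]
ee_rot: [0.707, 0.707, -0.0, -0.001]
ft_force: [-0.6, -0.5, -0.2]
grip_width: 1.0
grasp_force: 0.0
```

Call:
{"name": "apply_moves", "arguments": {
  "rows": [
    {"x": 0,"y": 0,"z": 0,"ax": 0,"ay": 0,"az": 0,"gripper": 0.3},
    {"x": 0,"y": 0,"z": 0,"ax": 0,"ay": 0,"az": 0,"gripper": 1},
    {"x": 0,"y": 0,"z": 0,"ax": 0,"ay": 0,"az": 0,"gripper": 1},
    {"x": 0,"y": 0,"z": 0,"ax": 0,"ay": 0,"az": 0,"gripper": 1},
    {"x": 0,"y": 0,"z": 0,"ax": 0,"ay": 0,"az": 0,"gripper": 1}
  ]
}}

```text
clock: 16.62
position: [0.4542, -0.1654, 0.0298]
ee_rot: [0.707, 0.707, 0.0, 0.001]
ft_force: [-1.2, -0.1, 5.9]
grip_width: 0.532
grasp_force: 40.2
```

Call:
{"name": "apply_moves", "arguments": {
  "rows": [
    {"x": 0,"y": 0,"z": 0,"ax": 0,"ay": 0,"az": 0,"gripper": 1},
    {"x": 0,"y": 0,"z": 0,"ax": 0,"ay": 0,"az": 0,"gripper": 1}
  ]
}}

```text
clock: 16.78
position: [0.4542, -0.1654, 0.0298]
ee_rot: [0.707, 0.707, 0.0, 0.001]
ft_force: [-1.8, 1.2, 5.7]
grip_width: 0.529
grasp_force: 40.2
```

Call:
{"name": "apply_moves", "arguments": {
  "rows": [
    {"x": 0,"y": 0,"z": -8,"ax": 0,"ay": 0,"az": 0,"gripper": 1},
    {"x": 0,"y": 0,"z": -20,"ax": 0,"ay": 0,"az": 0,"gripper": 1},
    {"x": 0,"y": 0,"z": -22,"ax": 0,"ay": 0,"az": 0,"gripper": 1},
    {"x": 0,"y": 0,"z": -20,"ax": 0,"ay": 0,"az": 0,"gripper": 1},
    {"x": 10,"y": 0,"z": -10,"ax": 0,"ay": 0,"az": 0,"gripper": 1}
  ]
}}

```text
clock: 17.2
position: [0.4546, -0.1569, 0.1118]
ee_rot: [0.708, 0.706, 0.0, 0.002]
ft_force: [1.1, -0.3, -0.8]
grip_width: 0.535
grasp_force: 41.1
```

Call:
{"name": "apply_moves", "arguments": {
  "rows": [
    {"x": 20,"y": -2,"z": 0,"ax": 0,"ay": 0,"az": 0,"gripper": 1},
    {"x": 30,"y": -2,"z": 0,"ax": 0,"ay": 0,"az": 0,"gripper": 1},
    {"x": 34,"y": -2,"z": 0,"ax": 0,"ay": 0,"az": 0,"gripper": 1},
    {"x": 34,"y": -2,"z": 0,"ax": 0,"ay": 0,"az": 0,"gripper": 1},
    {"x": 34,"y": -2,"z": 0,"ax": 0,"ay": 0,"az": 0,"gripper": 1}
  ]
}}

```text
clock: 17.62
position: [0.4429, -0.0011, 0.109]
ee_rot: [0.707, 0.707, -0.0, 0.0]
ft_force: [1.0, 0.8, -0.4]
grip_width: 0.533
grasp_force: 41.1
```

Call:
{"name": "apply_moves", "arguments": {
  "rows": [
    {"x": 34,"y": -2,"z": 0,"ax": 0,"ay": 0,"az": 0,"gripper": 1},
    {"x": 34,"y": -2,"z": 0,"ax": 0,"ay": 0,"az": 0,"gripper": 1},
    {"x": 34,"y": -2,"z": 0,"ax": 0,"ay": 0,"az": 0,"gripper": 1},
    {"x": 34,"y": -2,"z": 0,"ax": 0,"ay": 0,"az": 0,"gripper": 1},
    {"x": 34,"y": -2,"z": 0,"ax": 0,"ay": 0,"az": 0,"gripper": 1}
  ]
}}

```text
clock: 18.03
position: [0.4327, 0.1689, 0.1091]
ee_rot: [0.707, 0.707, 0.0, 0.0]
ft_force: [0.8, -0.6, -0.8]
grip_width: 0.531
grasp_force: 41.1
```

Call:
{"name": "apply_moves", "arguments": {
  "rows": [
    {"x": 34,"y": -2,"z": 0,"ax": 0,"ay": 0,"az": 0,"gripper": 1},
    {"x": 34,"y": -2,"z": 0,"ax": 0,"ay": 0,"az": 0,"gripper": 1},
    {"x": 30,"y": -2,"z": 0,"ax": 0,"ay": 0,"az": 0,"gripper": 1},
    {"x": 24,"y": 0,"z": 0,"ax": 0,"ay": 0,"az": 0,"gripper": 1},
    {"x": 16,"y": 0,"z": 0,"ax": 0,"ay": 0,"az": 0,"gripper": 1}
  ]
}}

```text
clock: 18.45
position: [0.426, 0.3082, 0.1091]
ee_rot: [0.706, 0.708, 0.0, -0.0]
ft_force: [-0.6, -0.3, -0.3]
grip_width: 0.533
grasp_force: 41.1
```

Call:
{"name": "apply_moves", "arguments": {
  "rows": [
    {"x": 5,"y": 0,"z": 0,"ax": 0,"ay": 0,"az": 0,"gripper": 1},
    {"x": 0,"y": 0,"z": 0,"ax": 0,"ay": 0,"az": 0,"gripper": 1},
    {"x": 0,"y": 0,"z": 0,"ax": 0,"ay": 0,"az": 0,"gripper": 1},
    {"x": 0,"y": 0,"z": 0,"ax": 0,"ay": 0,"az": 0,"gripper": 1},
    {"x": 0,"y": 0,"z": 0,"ax": 0,"ay": 0,"az": 0,"gripper": 1}
  ]
}}

```text
clock: 18.87
position: [0.428, 0.3084, 0.1088]
ee_rot: [0.708, 0.706, -0.0, 0.0]
ft_force: [-0.2, -0.6, -1.2]
grip_width: 0.533
grasp_force: 41.1
```

Call:
{"name": "apply_moves", "arguments": {
  "rows": [
    {"x": 1,"y": 0.7,"z": 10,"ax": 0,"ay": 0,"az": 0,"gripper": 1},
    {"x": 0,"y": 0,"z": 16,"ax": 0,"ay": 0,"az": 0,"gripper": 1},
    {"x": 0,"y": 0,"z": 15,"ax": 0,"ay": 0,"az": 0,"gripper": 1},
    {"x": 0,"y": 0,"z": 10,"ax": 0,"ay": 0,"az": 0,"gripper": 1},
    {"x": 0,"y": 0,"z": 5,"ax": 0,"ay": 0,"az": 0,"gripper": 1}
  ]
}}

```text
clock: 19.28
position: [0.4277, 0.3098, 0.051]
ee_rot: [0.707, 0.707, -0.001, -0.0]
ft_force: [-0.6, 0.1, -0.3]
grip_width: 0.532
grasp_force: 41.1
```

Call:
{"name": "apply_moves", "arguments": {
  "rows": [
    {"x": 0,"y": 0,"z": 3,"ax": 0,"ay": 0,"az": 0,"gripper": 1},
    {"x": 0,"y": 0,"z": 3,"ax": 0,"ay": 0,"az": 0,"gripper": 1},
    {"x": 0,"y": 0,"z": 2,"ax": 0,"ay": 0,"az": 0,"gripper": 1},
    {"x": 0,"y": 0,"z": 1,"ax": 0,"ay": 0,"az": 0,"gripper": 1},
    {"x": 0,"y": 0,"z": 0,"ax": 0,"ay": 0,"az": 0,"gripper": 1}
  ]
}}

```text
clock: 19.7
position: [0.4284, 0.311, 0.0441]
ee_rot: [0.707, 0.707, 0.0, 0.0]
ft_force: [-0.6, 0.8, -1.0]
grip_width: 0.534
grasp_force: 41.2
```

Call:
{"name": "apply_moves", "arguments": {
  "rows": [
    {"x": 0,"y": 0,"z": 0.5,"ax": 0,"ay": 0,"az": 0,"gripper": 0.4},
    {"x": 0,"y": 0,"z": 0,"ax": 0,"ay": 0,"az": 0,"gripper": 0.2},
    {"x": 0,"y": 0,"z": 0,"ax": 0,"ay": 0,"az": 0,"gripper": 0.2},
    {"x": 0,"y": 0,"z": 0,"ax": 0,"ay": 0,"az": 0,"gripper": 0.2},
    {"x": 0,"y": 0,"z": -5,"ax": 0,"ay": 0,"az": 0,"gripper": 0.2}
  ]
}}

```text
clock: 20.12
position: [0.428, 0.3105, 0.0479]
ee_rot: [0.707, 0.707, -0.001, -0.0]
ft_force: [-0.1, -0.0, -0.3]
grip_width: 0.801
grasp_force: 0.0
```

Call:
{"name": "apply_moves", "arguments": {
  "rows": [
    {"x": 0,"y": 0,"z": -15,"ax": 0,"ay": 0,"az": 0,"gripper": 0.2},
    {"x": 0,"y": 0,"z": -25,"ax": 0,"ay": 0,"az": 0,"gripper": 0.2},
    {"x": -10,"y": 3,"z": -20,"ax": 0,"ay": 0,"az": 0,"gripper": 0},
    {"x": -20,"y": 6,"z": 0,"ax": 0,"ay": 0,"az": 0,"gripper": 0},
    {"x": -32,"y": 10,"z": 0,"ax": 0,"ay": 0,"az": 0,"gripper": 0}
  ]
}}

```text
clock: 20.53
position: [0.4471, 0.2515, 0.1103]
ee_rot: [0.705, 0.709, 0.002, 0.0]
ft_force: [0.6, -0.2, -0.7]
grip_width: 1.002
grasp_force: 0.0
```

Call:
{"name": "apply_moves", "arguments": {
  "rows": [
    {"x": -33,"y": 10,"z": 0,"ax": 0,"ay": 0,"az": 0,"gripper": 0},
    {"x": -33,"y": 10,"z": 0,"ax": 0,"ay": 0,"az": 0,"gripper": 0},
    {"x": -33,"y": 10,"z": 0,"ax": 0,"ay": 0,"az": 0,"gripper": 0},
    {"x": -33,"y": 10,"z": 0,"ax": 0,"ay": 0,"az": 0,"gripper": 0},
    {"x": -33,"y": 10,"z": 0,"ax": 0,"ay": 0,"az": 0,"gripper": 0}
  ]
}}

```text
clock: 20.95
position: [0.4976, 0.0822, 0.1089]
ee_rot: [0.707, 0.707, 0.0, 0.0]
ft_force: [1.3, 1.0, -0.5]
grip_width: 0.999
grasp_force: 0.0
```

Call:
{"name": "apply_moves", "arguments": {
  "rows": [
    {"x": -33,"y": 10,"z": 0,"ax": 0,"ay": 0,"az": 0,"gripper": 0},
    {"x": -33,"y": 10,"z": 0,"ax": 0,"ay": 0,"az": 0,"gripper": 0},
    {"x": -33,"y": 10,"z": 0,"ax": 0,"ay": 0,"az": 0,"gripper": 0},
    {"x": -33,"y": 10,"z": 0,"ax": 0,"ay": 0,"az": 0,"gripper": 0},
    {"x": -26,"y": 9,"z": 0,"ax": 0,"ay": 0,"az": 0,"gripper": 0}
  ]
}}

```text
clock: 21.37
position: [0.5466, -0.0773, 0.1088]
ee_rot: [0.708, 0.706, -0.0, 0.001]
ft_force: [-0.1, 0.6, 0.4]
grip_width: 0.999
grasp_force: 0.0
```

Call:
{"name": "apply_moves", "arguments": {
  "rows": [
    {"x": -20,"y": 7,"z": 0,"ax": 0,"ay": 0,"az": 0,"gripper": 0},
    {"x": -10,"y": 3,"z": 15,"ax": 0,"ay": 0,"az": 0,"gripper": 0},
    {"x": 0,"y": 0,"z": 15,"ax": 0,"ay": 0,"az": 0,"gripper": 0},
    {"x": 0,"y": 0,"z": 15,"ax": 0,"ay": 0,"az": 0,"gripper": 0},
    {"x": 0,"y": 0,"z": 0,"ax": 0,"ay": 0,"az": 0,"gripper": 0}
  ]
}}

```text
clock: 21.78
position: [0.5546, -0.1042, 0.061]
ee_rot: [0.707, 0.707, -0.001, -0.002]
ft_force: [-0.9, 0.4, -0.5]
grip_width: 0.999
grasp_force: 0.0
```

Call:
{"name": "apply_moves", "arguments": {
  "rows": [
    {"x": 0,"y": 0,"z": 0,"ax": 0,"ay": 0,"az": 0,"gripper": 0},
    {"x": 0,"y": 0,"z": 0,"ax": 0,"ay": 0,"az": 0,"gripper": 0}
  ]
}}

```text
clock: 21.95
position: [0.5568, -0.104, 0.0644]
ee_rot: [0.707, 0.707, 0.0, 0.0]
ft_force: [0.4, -0.1, 0.9]
grip_width: 1.002
grasp_force: 0.0
```

```bash
python3 look.py seat50 .47 .25 .04 65
```

```text
[ 0.557  -0.1041  0.0646] 22.05
```

View pics/seat50.png

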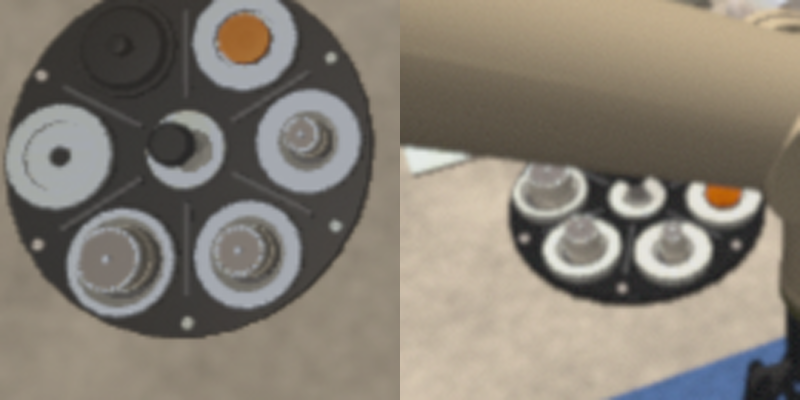

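All three cups are seated: tops at (105,260), (237,250) and (303,133). Next is the pellet. I'll partly close the fingers and find the fingertip height gently against the bench.

Call:
{"name": "apply_moves", "arguments": {
  "rows": [
    {"x": 0,"y": -1,"z": 10,"ax": 0,"ay": 0,"az": 0,"gripper": 0.4},
    {"x": 0,"y": 0,"z": 15,"ax": 0,"ay": 0,"az": 0,"gripper": 0.4},
    {"x": 0,"y": 0,"z": 9,"ax": 0,"ay": 0,"az": 0,"gripper": 0.4},
    {"x": 0,"y": 0,"z": 5,"ax": 0,"ay": 0,"az": 0,"gripper": 0.4},
    {"x": 0,"y": 0,"z": 0,"ax": 0,"ay": 0,"az": 0,"gripper": 0.4}
  ]
}}

```text
clock: 22.47
position: [0.5544, -0.104, 0.023]
ee_rot: [0.707, 0.707, -0.001, -0.001]
ft_force: [0.7, -0.7, -0.3]
grip_width: 0.598
grasp_force: 0.0
```

Call:
{"name": "apply_moves", "arguments": {
  "rows": [
    {"x": 0,"y": 0,"z": 0,"ax": 0,"ay": 0,"az": 0,"gripper": 0.4},
    {"x": 0,"y": 0,"z": 1,"ax": 0,"ay": 0,"az": 0,"gripper": 0.4},
    {"x": 0,"y": 0,"z": 1,"ax": 0,"ay": 0,"az": 0,"gripper": 0.4},
    {"x": 0,"y": 0,"z": 1,"ax": 0,"ay": 0,"az": 0,"gripper": 0.4},
    {"x": 0,"y": 0,"z": 0,"ax": 0,"ay": 0,"az": 0,"gripper": 0.4}
  ]
}}

```text
clock: 22.88
position: [0.5553, -0.1042, 0.0214]
ee_rot: [0.707, 0.707, 0.0, 0.0]
ft_force: [0.6, -0.3, 0.5]
grip_width: 0.6
grasp_force: 0.0
```

```bash
python3 look.py pel .556 -.1035 .02 28
```

```text
[ 0.5553 -0.1043  0.0214] 22.9833
```

View pics/pel.png

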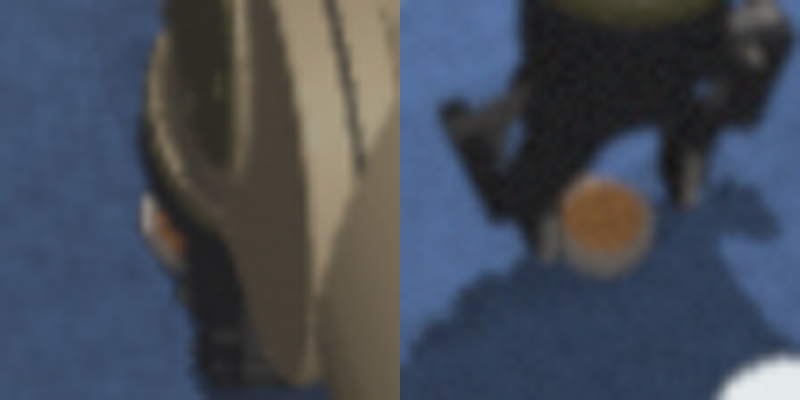

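The fingers straddle the pellet (side crop 605,215) with no contact yet. Stepping down.

Call:
{"name": "apply_moves", "arguments": {
  "rows": [
    {"x": 0,"y": 0,"z": 1,"ax": 0,"ay": 0,"az": 0,"gripper": 0.4},
    {"x": 0,"y": 0,"z": 1,"ax": 0,"ay": 0,"az": 0,"gripper": 0.4},
    {"x": 0,"y": 0,"z": 1,"ax": 0,"ay": 0,"az": 0,"gripper": 0.4},
    {"x": 0,"y": 0,"z": 0,"ax": 0,"ay": 0,"az": 0,"gripper": 0.4}
  ]
}}

```text
clock: 23.32
position: [0.5551, -0.1042, 0.0181]
ee_rot: [0.707, 0.707, -0.0, -0.0]
ft_force: [-0.5, 0.1, -0.2]
grip_width: 0.601
grasp_force: 0.0
```

Call:
{"name": "apply_moves", "arguments": {
  "rows": [
    {"x": 0,"y": 0,"z": 1,"ax": 0,"ay": 0,"az": 0,"gripper": 0.4},
    {"x": 0,"y": 0,"z": 1,"ax": 0,"ay": 0,"az": 0,"gripper": 0.4},
    {"x": 0,"y": 0,"z": 1,"ax": 0,"ay": 0,"az": 0,"gripper": 0.4},
    {"x": 0,"y": 0,"z": 0,"ax": 0,"ay": 0,"az": 0,"gripper": 0.4}
  ]
}}

```text
clock: 23.65
position: [0.5551, -0.1042, 0.0151]
ee_rot: [0.707, 0.707, -0.0, -0.0]
ft_force: [-1.1, -0.0, 0.4]
grip_width: 0.603
grasp_force: 0.0
```

Call:
{"name": "apply_moves", "arguments": {
  "rows": [
    {"x": 0,"y": 0,"z": 1,"ax": 0,"ay": 0,"az": 0,"gripper": 0.4},
    {"x": 0,"y": 0,"z": 1,"ax": 0,"ay": 0,"az": 0,"gripper": 0.4},
    {"x": 0,"y": 0,"z": 1,"ax": 0,"ay": 0,"az": 0,"gripper": 0.4},
    {"x": 0,"y": 0,"z": 0,"ax": 0,"ay": 0,"az": 0,"gripper": 0.4}
  ]
}}

```text
clock: 23.98
position: [0.5551, -0.1042, 0.0121]
ee_rot: [0.707, 0.707, -0.0, -0.0]
ft_force: [-0.3, -0.9, 0.1]
grip_width: 0.604
grasp_force: 0.0
```

Call:
{"name": "apply_moves", "arguments": {
  "rows": [
    {"x": 0,"y": 0,"z": 1,"ax": 0,"ay": 0,"az": 0,"gripper": 0.4},
    {"x": 0,"y": 0,"z": 0,"ax": 0,"ay": 0,"az": 0,"gripper": 0.4},
    {"x": 0,"y": 0,"z": 0,"ax": 0,"ay": 0,"az": 0,"gripper": 0.4}
  ]
}}

```text
clock: 24.23
position: [0.5553, -0.1042, 0.0113]
ee_rot: [0.707, 0.707, -0.0, 0.0]
ft_force: [0.0, 0.2, -0.1]
grip_width: 0.598
grasp_force: 0.0
```

Call:
{"name": "apply_moves", "arguments": {
  "rows": [
    {"x": 0,"y": 0,"z": -1.5,"ax": 0,"ay": 0,"az": 0,"gripper": 0.4},
    {"x": 0,"y": 0,"z": 0,"ax": 0,"ay": 0,"az": 0,"gripper": 0.6},
    {"x": 0,"y": 0,"z": 0,"ax": 0,"ay": 0,"az": 0,"gripper": 1},
    {"x": 0,"y": 0,"z": 0,"ax": 0,"ay": 0,"az": 0,"gripper": 1},
    {"x": 0,"y": 0,"z": 0,"ax": 0,"ay": 0,"az": 0,"gripper": 1}
  ]
}}

```text
clock: 24.65
position: [0.5555, -0.1043, 0.0134]
ee_rot: [0.707, 0.707, 0.0, 0.0]
ft_force: [-2.2, 0.6, 5.5]
grip_width: 0.442
grasp_force: 39.4
```

Call:
{"name": "apply_moves", "arguments": {
  "rows": [
    {"x": 0,"y": 0,"z": 0,"ax": 0,"ay": 0,"az": 0,"gripper": 1},
    {"x": 0,"y": 0,"z": 0,"ax": 0,"ay": 0,"az": 0,"gripper": 1},
    {"x": 0,"y": 0,"z": 0,"ax": 0,"ay": 0,"az": 0,"gripper": 1}
  ]
}}

```text
clock: 24.9
position: [0.5555, -0.1042, 0.0134]
ee_rot: [0.707, 0.707, 0.0, 0.0]
ft_force: [-2.0, -0.5, 5.3]
grip_width: 0.446
grasp_force: 39.4
```

Call:
{"name": "apply_moves", "arguments": {
  "rows": [
    {"x": 0,"y": 0,"z": -8,"ax": 0,"ay": 0,"az": 0,"gripper": 1},
    {"x": 0,"y": 0,"z": -15,"ax": 0,"ay": 0,"az": 0,"gripper": 1},
    {"x": 0,"y": 0,"z": -20,"ax": 0,"ay": 0,"az": 0,"gripper": 1},
    {"x": 0,"y": 0,"z": -25,"ax": 0,"ay": 0,"az": 0,"gripper": 1},
    {"x": 0,"y": 0,"z": -20,"ax": 0,"ay": 0,"az": 0,"gripper": 1}
  ]
}}

```text
clock: 25.32
position: [0.5554, -0.104, 0.1028]
ee_rot: [0.707, 0.707, 0.0, 0.0]
ft_force: [0.7, 0.3, 0.4]
grip_width: 0.446
grasp_force: 40.2
```

```bash
python3 look.py pel2 .556 -.1035 .10 28
```

```text
[ 0.5574 -0.1043  0.1048] 25.4167
```

View pics/pel2.png

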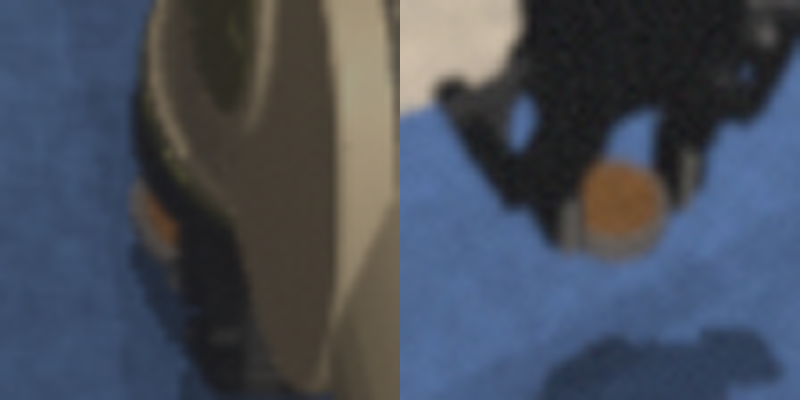

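The pellet is held level, about 90 mm up. Carrying it over the flat insert.

Call:
{"name": "apply_moves", "arguments": {
  "rows": [
    {"x": 10,"y": -1,"z": 0,"ax": 0,"ay": 0,"az": 0,"gripper": 1},
    {"x": 20,"y": -2,"z": 0,"ax": 0,"ay": 0,"az": 0,"gripper": 1},
    {"x": 30,"y": -3,"z": 0,"ax": 0,"ay": 0,"az": 0,"gripper": 1},
    {"x": 34,"y": -4,"z": 0,"ax": 0,"ay": 0,"az": 0,"gripper": 1},
    {"x": 34,"y": -4,"z": 0,"ax": 0,"ay": 0,"az": 0,"gripper": 1}
  ]
}}

```text
clock: 25.83
position: [0.5399, 0.0255, 0.0996]
ee_rot: [0.707, 0.707, -0.001, -0.001]
ft_force: [0.8, 0.5, -1.2]
grip_width: 0.445
grasp_force: 40.2
```

Call:
{"name": "apply_moves", "arguments": {
  "rows": [
    {"x": 34,"y": -4,"z": 0,"ax": 0,"ay": 0,"az": 0,"gripper": 1},
    {"x": 34,"y": -4,"z": 0,"ax": 0,"ay": 0,"az": 0,"gripper": 1},
    {"x": 34,"y": -4,"z": 0,"ax": 0,"ay": 0,"az": 0,"gripper": 1},
    {"x": 34,"y": -4,"z": 0,"ax": 0,"ay": 0,"az": 0,"gripper": 1},
    {"x": 34,"y": -4,"z": 0,"ax": 0,"ay": 0,"az": 0,"gripper": 1}
  ]
}}

```text
clock: 26.25
position: [0.5196, 0.1958, 0.0997]
ee_rot: [0.707, 0.707, -0.001, -0.0]
ft_force: [2.0, -0.3, -1.0]
grip_width: 0.44
grasp_force: 40.2
```

Call:
{"name": "apply_moves", "arguments": {
  "rows": [
    {"x": 34,"y": -4,"z": 0,"ax": 0,"ay": 0,"az": 0,"gripper": 1},
    {"x": 34,"y": -3,"z": 0,"ax": 0,"ay": 0,"az": 0,"gripper": 1},
    {"x": 34,"y": -3,"z": 0,"ax": 0,"ay": 0,"az": 0,"gripper": 1},
    {"x": 32,"y": -2,"z": 0,"ax": 0,"ay": 0,"az": 0,"gripper": 1},
    {"x": 18,"y": -2,"z": 0,"ax": 0,"ay": 0,"az": 0,"gripper": 1}
  ]
}}

```text
clock: 26.67
position: [0.5044, 0.3503, 0.0997]
ee_rot: [0.706, 0.709, -0.0, -0.001]
ft_force: [-0.2, 0.6, -0.2]
grip_width: 0.445
grasp_force: 40.2
```

Call:
{"name": "apply_moves", "arguments": {
  "rows": [
    {"x": 10,"y": 0,"z": 0,"ax": 0,"ay": 0,"az": 0,"gripper": 1},
    {"x": 7,"y": 0,"z": 0,"ax": 0,"ay": 0,"az": 0,"gripper": 1},
    {"x": 0,"y": 0,"z": 0,"ax": 0,"ay": 0,"az": 0,"gripper": 1},
    {"x": 0,"y": 0,"z": 0,"ax": 0,"ay": 0,"az": 0,"gripper": 1},
    {"x": 0,"y": 0,"z": 0,"ax": 0,"ay": 0,"az": 0,"gripper": 1}
  ]
}}

```text
clock: 27.08
position: [0.508, 0.361, 0.1005]
ee_rot: [0.708, 0.706, -0.0, 0.0]
ft_force: [0.4, 0.1, -1.2]
grip_width: 0.444
grasp_force: 40.2
```

Call:
{"name": "apply_moves", "arguments": {
  "rows": [
    {"x": 0,"y": 0,"z": 10,"ax": 0,"ay": 0,"az": 0,"gripper": 1},
    {"x": 0,"y": 0,"z": 15,"ax": 0,"ay": 0,"az": 0,"gripper": 1},
    {"x": 0,"y": 0,"z": 15,"ax": 0,"ay": 0,"az": 0,"gripper": 1},
    {"x": 0,"y": 0,"z": 5,"ax": 0,"ay": 0,"az": 0,"gripper": 1},
    {"x": 0,"y": 0,"z": 0,"ax": 0,"ay": 0,"az": 0,"gripper": 1}
  ]
}}

```text
clock: 27.5
position: [0.5062, 0.3616, 0.053]
ee_rot: [0.707, 0.707, -0.002, -0.0]
ft_force: [-1.1, 0.6, 0.1]
grip_width: 0.444
grasp_force: 40.2
```

Call:
{"name": "apply_moves", "arguments": {
  "rows": [
    {"x": 0,"y": 0,"z": 0,"ax": 0,"ay": 0,"az": 0,"gripper": 1},
    {"x": 0,"y": 0,"z": 0,"ax": 0,"ay": 0,"az": 0,"gripper": 1}
  ]
}}

```text
clock: 27.67
position: [0.5074, 0.3631, 0.0561]
ee_rot: [0.707, 0.707, 0.0, -0.0]
ft_force: [-0.4, 0.2, -0.9]
grip_width: 0.446
grasp_force: 40.2
```

Call:
{"name": "apply_moves", "arguments": {
  "rows": [
    {"x": 0,"y": 0,"z": 6,"ax": 0,"ay": 0,"az": 0,"gripper": 1},
    {"x": 0,"y": 0,"z": 6,"ax": 0,"ay": 0,"az": 0,"gripper": 1},
    {"x": 0,"y": 0,"z": 4,"ax": 0,"ay": 0,"az": 0,"gripper": 1},
    {"x": 0,"y": 0,"z": 3,"ax": 0,"ay": 0,"az": 0,"gripper": 1},
    {"x": 0,"y": 0,"z": 1,"ax": 0,"ay": 0,"az": 0,"gripper": 1}
  ]
}}

```text
clock: 28.08
position: [0.507, 0.3625, 0.035]
ee_rot: [0.707, 0.707, -0.0, -0.0]
ft_force: [-0.1, -0.6, -0.2]
grip_width: 0.442
grasp_force: 40.2
```

Call:
{"name": "apply_moves", "arguments": {
  "rows": [
    {"x": 0,"y": 0,"z": 0.7,"ax": 0,"ay": 0,"az": 0,"gripper": 1},
    {"x": 0,"y": 0,"z": 0.5,"ax": 0,"ay": 0,"az": 0,"gripper": 1},
    {"x": 0,"y": 0,"z": 0.5,"ax": 0,"ay": 0,"az": 0,"gripper": 1},
    {"x": 0,"y": 0,"z": 0,"ax": 0,"ay": 0,"az": 0,"gripper": 1}
  ]
}}

```text
clock: 28.42
position: [0.5074, 0.3629, 0.0345]
ee_rot: [0.707, 0.707, 0.0, 0.0]
ft_force: [-1.3, -0.1, 4.2]
grip_width: 0.442
grasp_force: 40.7
```

Call:
{"name": "apply_moves", "arguments": {
  "rows": [
    {"x": 0,"y": 0,"z": 0,"ax": 0,"ay": 0,"az": 0,"gripper": 0.5},
    {"x": 0,"y": 0,"z": 0,"ax": 0,"ay": 0,"az": 0,"gripper": 0.4},
    {"x": 0,"y": 0,"z": 0,"ax": 0,"ay": 0,"az": 0,"gripper": 0.3},
    {"x": 0,"y": 0,"z": -5,"ax": 0,"ay": 0,"az": 0,"gripper": 0.3},
    {"x": 0,"y": 0,"z": -15,"ax": 0,"ay": 0,"az": 0,"gripper": 0.3}
  ]
}}

```text
clock: 28.83
position: [0.5063, 0.3619, 0.0528]
ee_rot: [0.707, 0.707, -0.002, -0.0]
ft_force: [-0.3, 0.1, 0.5]
grip_width: 0.701
grasp_force: 0.0
```

Call:
{"name": "apply_moves", "arguments": {
  "rows": [
    {"x": 0,"y": 0,"z": -25,"ax": 0,"ay": 0,"az": 0,"gripper": 0.3},
    {"x": 0,"y": 0,"z": -25,"ax": 0,"ay": 0,"az": 0,"gripper": 0.3},
    {"x": -10,"y": -2,"z": -10,"ax": 0,"ay": 0,"az": 0,"gripper": 0.3},
    {"x": -24,"y": -4,"z": 0,"ax": 0,"ay": 0,"az": 0,"gripper": 0.3},
    {"x": -34,"y": -5,"z": 0,"ax": 0,"ay": 0,"az": 0,"gripper": 0.3}
  ]
}}

```text
clock: 29.25
position: [0.4959, 0.2974, 0.1166]
ee_rot: [0.706, 0.708, 0.002, -0.0]
ft_force: [0.2, 0.1, -0.1]
grip_width: 0.7
grasp_force: 0.0
```

Call:
{"name": "apply_moves", "arguments": {
  "rows": [
    {"x": -34,"y": -5,"z": 0,"ax": 0,"ay": 0,"az": 0,"gripper": 0.3},
    {"x": -34,"y": -5,"z": 0,"ax": 0,"ay": 0,"az": 0,"gripper": 0.3},
    {"x": -34,"y": -5,"z": 0,"ax": 0,"ay": 0,"az": 0,"gripper": 0.3},
    {"x": -34,"y": -5,"z": 0,"ax": 0,"ay": 0,"az": 0,"gripper": 0.3},
    {"x": -34,"y": -5,"z": 0,"ax": 0,"ay": 0,"az": 0,"gripper": 0.3}
  ]
}}

```text
clock: 29.67
position: [0.4711, 0.1235, 0.1154]
ee_rot: [0.707, 0.707, 0.001, 0.001]
ft_force: [-0.2, 0.1, -0.1]
grip_width: 0.698
grasp_force: 0.0
```

Call:
{"name": "apply_moves", "arguments": {
  "rows": [
    {"x": -34,"y": -5,"z": 0,"ax": 0,"ay": 0,"az": 0,"gripper": 0.3},
    {"x": -34,"y": -5,"z": 0,"ax": 0,"ay": 0,"az": 0,"gripper": 0.3},
    {"x": -34,"y": -5,"z": 0,"ax": 0,"ay": 0,"az": 0,"gripper": 0.3},
    {"x": -34,"y": -5,"z": 0,"ax": 0,"ay": 0,"az": 0,"gripper": 0.3},
    {"x": -22,"y": -5,"z": 0,"ax": 0,"ay": 0,"az": 0,"gripper": 0.3}
  ]
}}

```text
clock: 30.08
position: [0.4461, -0.0363, 0.1155]
ee_rot: [0.708, 0.706, 0.0, 0.001]
ft_force: [0.2, -0.3, 0.0]
grip_width: 0.701
grasp_force: 0.0
```

Call:
{"name": "apply_moves", "arguments": {
  "rows": [
    {"x": -14,"y": -2,"z": 0,"ax": 0,"ay": 0,"az": 0,"gripper": 0.3},
    {"x": 0,"y": 0,"z": 10,"ax": 0,"ay": 0,"az": 0,"gripper": 0.2},
    {"x": 0,"y": 0,"z": 15,"ax": 0,"ay": 0,"az": 0,"gripper": 0.2},
    {"x": 0,"y": 0,"z": 10,"ax": 0,"ay": 0,"az": 0,"gripper": 0.2},
    {"x": 0,"y": 0,"z": 0,"ax": 0,"ay": 0,"az": 0,"gripper": 0.2}
  ]
}}

```text
clock: 30.5
position: [0.4432, -0.0462, 0.0776]
ee_rot: [0.707, 0.708, -0.001, -0.001]
ft_force: [-0.5, 0.6, -0.6]
grip_width: 0.796
grasp_force: 0.0
```

Call:
{"name": "apply_moves", "arguments": {
  "rows": [
    {"x": 0,"y": 0,"z": 0,"ax": 0,"ay": 0,"az": 0,"gripper": 0.2},
    {"x": 0,"y": 0,"z": 0,"ax": 0,"ay": 0,"az": 0,"gripper": 0.2}
  ]
}}

```text
clock: 30.67
position: [0.4447, -0.0465, 0.0797]
ee_rot: [0.707, 0.707, 0.0, 0.0]
ft_force: [0.5, 0.1, 0.6]
grip_width: 0.796
grasp_force: 0.0
```

```bash
python3 look.py placed .506 .34 .03 45; python3 - <<'E'
from workcell import *; from h import *
for n in("top","side"):
    C=Cam(camera(n)); print(n,"pellet",(fit(C,(.5066,.3636),[(.033,.020)])[0]*1e3).round(1),"flat",(fit(C,(.5066,.3636),[(.024,.039)],.005)[0]*1e3).round(1),"weight",(fit(C,(.4433,-.0458),[(.02,.017)],.006)[0]*1e3).round(1))
E
```

```text
[ 0.4448 -0.0469  0.0798] 30.7667
top pellet [507.3 359.5] flat [506.4 365.2] weight [443.7 -48.2]
side pellet [522.6 350.1] flat [504.7 363.7] weight [443.4 -47.4]
```

View pics/placed.png

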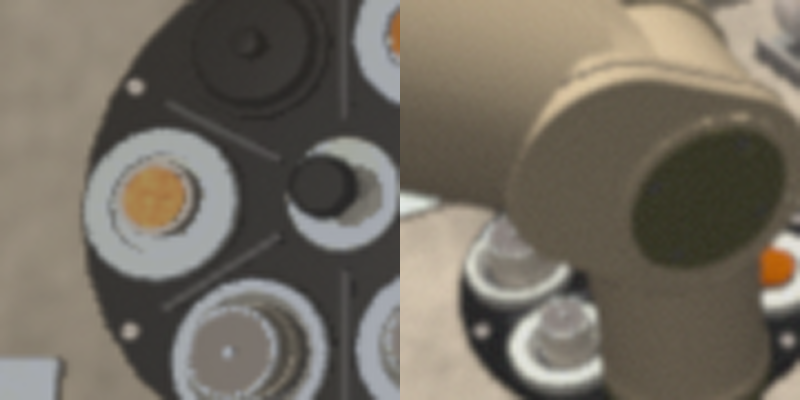

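```bash
python3 - <<'E'
from workcell import *; from h import *
c=camera("top"); T=Cam(c)
def cen(rgb,P,z):
    p=T.proj([P])[0]; hsv=cv2.cvtColor(rgb,cv2.COLOR_RGB2HSV); m=((hsv[...,1]>70)&(hsv[...,0]<25)).astype(np.uint8)
    yy,xx=np.mgrid[:384,:512]; m&=((xx-p[0])**2+(yy-p[1])**2<14**2).astype(np.uint8)
    M=cv2.moments(m,True); return (T.ray((M["m10"]/M["m00"],M["m01"]/M["m00"]),z)*1e3).round(1),M["m00"]
print(cen(cv2.imread("raw_top.png")[:,:,::-1].copy(),(.555,-.102,.012),.012))
print(cen(c["color"],(.507,.363,.033),.033))
E
```

```text
(array([ 555.1, -102.2,   12. ]), 137.0)
(array([508.7, 364.7,  33. ]), 152.0)
```

Call:
{"name": "apply_moves", "arguments": {
  "rows": [
    {"x": -0.5,"y": 0,"z": 5,"ax": 0,"ay": 0,"az": 0,"gripper": 0.2},
    {"x": 0,"y": 0,"z": 10,"ax": 0,"ay": 0,"az": 0,"gripper": 0.2},
    {"x": 0,"y": 0,"z": 10,"ax": 0,"ay": 0,"az": 0,"gripper": 0.2},
    {"x": 0,"y": 0,"z": 10,"ax": 0,"ay": 0,"az": 0,"gripper": 0.2},
    {"x": 0,"y": 0,"z": 10,"ax": 0,"ay": 0,"az": 0,"gripper": 0.2}
  ]
}}

```text
clock: 31.33
position: [0.4438, -0.0476, 0.0326]
ee_rot: [0.707, 0.707, -0.0, -0.0]
ft_force: [-0.5, 0.1, -0.4]
grip_width: 0.796
grasp_force: 0.0
```

Call:
{"name": "apply_moves", "arguments": {
  "rows": [
    {"x": 0,"y": 0,"z": 10,"ax": 0,"ay": 0,"az": 0,"gripper": 0.2},
    {"x": 0,"y": 0,"z": 7,"ax": 0,"ay": 0,"az": 0,"gripper": 0.3},
    {"x": 0,"y": 0,"z": 4,"ax": 0,"ay": 0,"az": 0,"gripper": 0.4},
    {"x": 0,"y": 0,"z": 0,"ax": 0,"ay": 0,"az": 0,"gripper": 0.4},
    {"x": 0,"y": 0,"z": 0,"ax": 0,"ay": 0,"az": 0,"gripper": 0.4}
  ]
}}

```text
clock: 31.75
position: [0.4443, -0.0476, 0.013]
ee_rot: [0.707, 0.707, -0.0, -0.0]
ft_force: [-0.1, -0.1, -0.4]
grip_width: 0.6
grasp_force: 0.0
```

Call:
{"name": "apply_moves", "arguments": {
  "rows": [
    {"x": 0,"y": 0,"z": 0,"ax": 0,"ay": 0,"az": 0,"gripper": 0.6},
    {"x": 0,"y": 0,"z": 0,"ax": 0,"ay": 0,"az": 0,"gripper": 1},
    {"x": 0,"y": 0,"z": 0,"ax": 0,"ay": 0,"az": 0,"gripper": 1},
    {"x": 0,"y": 0,"z": 0,"ax": 0,"ay": 0,"az": 0,"gripper": 1},
    {"x": 0,"y": 0,"z": 0,"ax": 0,"ay": 0,"az": 0,"gripper": 1}
  ]
}}

```text
clock: 32.17
position: [0.4446, -0.0478, 0.0137]
ee_rot: [0.707, 0.707, 0.0, 0.0]
ft_force: [-2.6, 1.0, 7.0]
grip_width: 0.379
grasp_force: 39.4
```

Call:
{"name": "apply_moves", "arguments": {
  "rows": [
    {"x": 0,"y": 0,"z": 0,"ax": 0,"ay": 0,"az": 0,"gripper": 1},
    {"x": 0,"y": 0,"z": 0,"ax": 0,"ay": 0,"az": 0,"gripper": 1},
    {"x": 0,"y": 0,"z": 0,"ax": 0,"ay": 0,"az": 0,"gripper": 1}
  ]
}}

```text
clock: 32.42
position: [0.4446, -0.0478, 0.0137]
ee_rot: [0.707, 0.707, 0.0, 0.0]
ft_force: [-2.5, -0.2, 5.8]
grip_width: 0.378
grasp_force: 39.4
```

Call:
{"name": "apply_moves", "arguments": {
  "rows": [
    {"x": 0,"y": 0,"z": -8,"ax": 0,"ay": 0,"az": 0,"gripper": 1},
    {"x": 0,"y": 0,"z": -18,"ax": 0,"ay": 0,"az": 0,"gripper": 1},
    {"x": 0,"y": 0,"z": -26,"ax": 0,"ay": 0,"az": 0,"gripper": 1},
    {"x": 0,"y": 0,"z": -26,"ax": 0,"ay": 0,"az": 0,"gripper": 1},
    {"x": 0,"y": 0,"z": -17,"ax": 0,"ay": 0,"az": 0,"gripper": 1}
  ]
}}

```text
clock: 32.83
position: [0.4449, -0.0475, 0.1108]
ee_rot: [0.707, 0.707, 0.001, 0.001]
ft_force: [0.1, -0.3, -1.4]
grip_width: 0.377
grasp_force: 40.1
```

Call:
{"name": "apply_moves", "arguments": {
  "rows": [
    {"x": 10,"y": 2,"z": 0,"ax": 0,"ay": 0,"az": 0,"gripper": 1},
    {"x": 20,"y": 3,"z": 0,"ax": 0,"ay": 0,"az": 0,"gripper": 1},
    {"x": 30,"y": 5,"z": 0,"ax": 0,"ay": 0,"az": 0,"gripper": 1},
    {"x": 34,"y": 5,"z": 0,"ax": 0,"ay": 0,"az": 0,"gripper": 1},
    {"x": 34,"y": 5,"z": 0,"ax": 0,"ay": 0,"az": 0,"gripper": 1}
  ]
}}

```text
clock: 33.25
position: [0.4643, 0.0813, 0.1088]
ee_rot: [0.708, 0.707, 0.0, 0.001]
ft_force: [1.7, -0.2, -2.2]
grip_width: 0.381
grasp_force: 40.2
```

Call:
{"name": "apply_moves", "arguments": {
  "rows": [
    {"x": 34,"y": 5,"z": 0,"ax": 0,"ay": 0,"az": 0,"gripper": 1},
    {"x": 34,"y": 5,"z": 0,"ax": 0,"ay": 0,"az": 0,"gripper": 1},
    {"x": 34,"y": 5,"z": 0,"ax": 0,"ay": 0,"az": 0,"gripper": 1},
    {"x": 34,"y": 5,"z": 0,"ax": 0,"ay": 0,"az": 0,"gripper": 1},
    {"x": 34,"y": 5,"z": 0,"ax": 0,"ay": 0,"az": 0,"gripper": 1}
  ]
}}

```text
clock: 33.67
position: [0.4893, 0.2517, 0.1086]
ee_rot: [0.707, 0.707, 0.0, 0.0]
ft_force: [1.0, -0.3, -1.3]
grip_width: 0.378
grasp_force: 40.2
```

Call:
{"name": "apply_moves", "arguments": {
  "rows": [
    {"x": 34,"y": 5,"z": 0,"ax": 0,"ay": 0,"az": 0,"gripper": 1},
    {"x": 30,"y": 5,"z": 0,"ax": 0,"ay": 0,"az": 0,"gripper": 1},
    {"x": 24,"y": 4,"z": 0,"ax": 0,"ay": 0,"az": 0,"gripper": 1},
    {"x": 14,"y": 3,"z": 0,"ax": 0,"ay": 0,"az": 0,"gripper": 1},
    {"x": 6,"y": 1,"z": 0,"ax": 0,"ay": 0,"az": 0,"gripper": 1}
  ]
}}

```text
clock: 34.08
position: [0.5066, 0.3609, 0.1084]
ee_rot: [0.706, 0.708, 0.0, -0.001]
ft_force: [-0.2, -0.3, -2.4]
grip_width: 0.38
grasp_force: 40.2
```

Call:
{"name": "apply_moves", "arguments": {
  "rows": [
    {"x": 3,"y": 0,"z": 5,"ax": 0,"ay": 0,"az": 0,"gripper": 1},
    {"x": 0,"y": 0,"z": 12,"ax": 0,"ay": 0,"az": 0,"gripper": 1},
    {"x": 0,"y": 0,"z": 12,"ax": 0,"ay": 0,"az": 0,"gripper": 1},
    {"x": 0,"y": 0,"z": 8,"ax": 0,"ay": 0,"az": 0,"gripper": 1},
    {"x": 0,"y": 0,"z": 3,"ax": 0,"ay": 0,"az": 0,"gripper": 1}
  ]
}}

```text
clock: 34.5
position: [0.5068, 0.3592, 0.0656]
ee_rot: [0.708, 0.707, -0.002, 0.0]
ft_force: [-0.6, 0.4, -1.8]
grip_width: 0.379
grasp_force: 40.2
```

Call:
{"name": "apply_moves", "arguments": {
  "rows": [
    {"x": 0,"y": 0,"z": 0,"ax": 0,"ay": 0,"az": 0,"gripper": 1},
    {"x": 0,"y": 0,"z": 0,"ax": 0,"ay": 0,"az": 0,"gripper": 1},
    {"x": 0,"y": 0,"z": 0,"ax": 0,"ay": 0,"az": 0,"gripper": 1},
    {"x": 0,"y": 0,"z": 0,"ax": 0,"ay": 0,"az": 0,"gripper": 1}
  ]
}}

```text
clock: 34.83
position: [0.5076, 0.3615, 0.0687]
ee_rot: [0.707, 0.707, 0.0, 0.0]
ft_force: [0.2, -0.5, -0.1]
grip_width: 0.381
grasp_force: 40.2
```

Descending 22 mm, gently at the end.

Call:
{"name": "apply_moves", "arguments": {
  "rows": [
    {"x": 0.4,"y": -0.2,"z": 6,"ax": 0,"ay": 0,"az": 0,"gripper": 1},
    {"x": 0,"y": 0,"z": 6,"ax": 0,"ay": 0,"az": 0,"gripper": 1},
    {"x": 0,"y": 0,"z": 4,"ax": 0,"ay": 0,"az": 0,"gripper": 1},
    {"x": 0,"y": 0,"z": 3,"ax": 0,"ay": 0,"az": 0,"gripper": 1},
    {"x": 0,"y": 0,"z": 1,"ax": 0,"ay": 0,"az": 0,"gripper": 1}
  ]
}}

```text
clock: 35.25
position: [0.5067, 0.3614, 0.0472]
ee_rot: [0.707, 0.707, -0.001, -0.0]
ft_force: [-0.1, -0.2, -1.1]
grip_width: 0.375
grasp_force: 40.2
```

Call:
{"name": "apply_moves", "arguments": {
  "rows": [
    {"x": 0,"y": 0,"z": 0.8,"ax": 0,"ay": 0,"az": 0,"gripper": 1},
    {"x": 0,"y": 0,"z": 0.7,"ax": 0,"ay": 0,"az": 0,"gripper": 1},
    {"x": 0,"y": 0,"z": 0.5,"ax": 0,"ay": 0,"az": 0,"gripper": 1},
    {"x": 0,"y": 0,"z": 0,"ax": 0,"ay": 0,"az": 0,"gripper": 1},
    {"x": 0,"y": 0,"z": 0,"ax": 0,"ay": 0,"az": 0,"gripper": 1}
  ]
}}

```text
clock: 35.67
position: [0.5071, 0.3618, 0.0469]
ee_rot: [0.707, 0.707, 0.0, 0.0]
ft_force: [-2.0, -2.1, 5.6]
grip_width: 0.379
grasp_force: 41.0
```

Contact shows at 5.6 N, so I'll release, lift and withdraw.

Call:
{"name": "apply_moves", "arguments": {
  "rows": [
    {"x": 0,"y": 0,"z": -0.3,"ax": 0,"ay": 0,"az": 0,"gripper": 0.58},
    {"x": 0,"y": 0,"z": 0,"ax": 0,"ay": 0,"az": 0,"gripper": 0.5},
    {"x": 0,"y": 0,"z": 0,"ax": 0,"ay": 0,"az": 0,"gripper": 0.3},
    {"x": 0,"y": 0,"z": 0,"ax": 0,"ay": 0,"az": 0,"gripper": 0.2},
    {"x": 0,"y": 0,"z": -5,"ax": 0,"ay": 0,"az": 0,"gripper": 0.2}
  ]
}}

```text
clock: 36.08
position: [0.5067, 0.3613, 0.0507]
ee_rot: [0.707, 0.707, -0.001, -0.0]
ft_force: [0.4, -0.7, -0.1]
grip_width: 0.802
grasp_force: 0.0
```

Call:
{"name": "apply_moves", "arguments": {
  "rows": [
    {"x": 0,"y": 0,"z": -15,"ax": 0,"ay": 0,"az": 0,"gripper": 0.2},
    {"x": 0,"y": 0,"z": -25,"ax": 0,"ay": 0,"az": 0,"gripper": 0.2},
    {"x": 0,"y": 0,"z": -30,"ax": 0,"ay": 0,"az": 0,"gripper": 0.2},
    {"x": -20,"y": -5,"z": -20,"ax": 0,"ay": 0,"az": 0,"gripper": 0.2},
    {"x": -34,"y": -5,"z": 0,"ax": 0,"ay": 0,"az": 0,"gripper": 0.2}
  ]
}}

```text
clock: 36.5
position: [0.4974, 0.3127, 0.1475]
ee_rot: [0.705, 0.709, 0.004, -0.0]
ft_force: [-0.3, 0.1, 0.2]
grip_width: 0.799
grasp_force: 0.0
```

Call:
{"name": "apply_moves", "arguments": {
  "rows": [
    {"x": -34,"y": -5,"z": 0,"ax": 0,"ay": 0,"az": 0,"gripper": 0.2},
    {"x": -34,"y": -5,"z": 0,"ax": 0,"ay": 0,"az": 0,"gripper": 0.2},
    {"x": -34,"y": -5,"z": 0,"ax": 0,"ay": 0,"az": 0,"gripper": 0.2},
    {"x": -34,"y": -5,"z": 0,"ax": 0,"ay": 0,"az": 0,"gripper": 0.2},
    {"x": -34,"y": -5,"z": 0,"ax": 0,"ay": 0,"az": 0,"gripper": 0.2}
  ]
}}

```text
clock: 36.92
position: [0.4718, 0.1364, 0.1427]
ee_rot: [0.707, 0.707, 0.0, 0.001]
ft_force: [1.0, -0.9, 0.1]
grip_width: 0.8
grasp_force: 0.0
```

Call:
{"name": "apply_moves", "arguments": {
  "rows": [
    {"x": -34,"y": -5,"z": 0,"ax": 0,"ay": 0,"az": 0,"gripper": 0.2},
    {"x": -34,"y": -5,"z": 0,"ax": 0,"ay": 0,"az": 0,"gripper": 0.2},
    {"x": -34,"y": -5,"z": 0,"ax": 0,"ay": 0,"az": 0,"gripper": 0.2},
    {"x": -34,"y": -5,"z": 0,"ax": 0,"ay": 0,"az": 0,"gripper": 0.2},
    {"x": -34,"y": -5,"z": 0,"ax": 0,"ay": 0,"az": 0,"gripper": 0.2}
  ]
}}

```text
clock: 37.33
position: [0.447, -0.0336, 0.1429]
ee_rot: [0.707, 0.707, 0.0, 0.001]
ft_force: [1.1, -0.3, 0.2]
grip_width: 0.803
grasp_force: 0.0
```

Call:
{"name": "apply_moves", "arguments": {
  "rows": [
    {"x": -34,"y": -5,"z": 0,"ax": 0,"ay": 0,"az": 0,"gripper": 0.2},
    {"x": -34,"y": -5,"z": 0,"ax": 0,"ay": 0,"az": 0,"gripper": 0.2},
    {"x": -20,"y": 0,"z": 0,"ax": 0,"ay": 0,"az": 0,"gripper": 0.2},
    {"x": -10,"y": 0,"z": 0,"ax": 0,"ay": 0,"az": 0,"gripper": 0.2},
    {"x": 0,"y": 0,"z": 0,"ax": 0,"ay": 0,"az": 0,"gripper": 0.2}
  ]
}}

```text
clock: 37.75
position: [0.4373, -0.1319, 0.1423]
ee_rot: [0.708, 0.706, 0.0, 0.001]
ft_force: [0.3, -0.0, -0.1]
grip_width: 0.801
grasp_force: 0.0
```

```bash
python3 look.py final .49 .29 .03 56
```

```text
[ 0.4376 -0.129   0.142 ] 37.85
```

View pics/final.png

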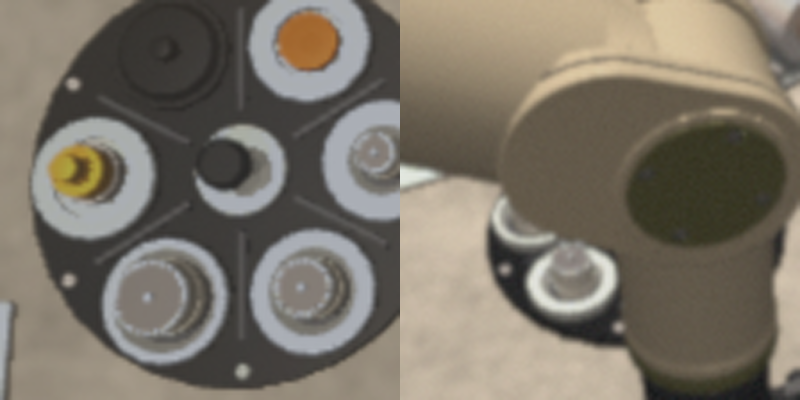

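```bash
python3 - <<'E'
from workcell import *; from h import *
T=Cam(camera("top"))
print("weight",(fit(T,(.507,.363),[(.053,.017)],.008)[0]*1e3).round(1),"pellet",(fit(T,(.5075,.3637),[(.033,.020)],.005)[0]*1e3).round(1))
for n,p,r in(("30",(.519,.1767),.0135),("40",(.433,.2176),.0185),("50",(.4272,.3128),.0235)): print(n,(fit(T,p,[(.05,r)],.006)[0]*1e3).round(1),[round(score(T,*fit(T,p,[(z,r)],.006)[0],z,r)) for z in(.046,.05,.054)])
hs=cv2.cvtColor(T.c["color"],cv2.COLOR_RGB2HSV); m=((hs[...,0]>19)&(hs[...,0]<35)&(hs[...,1]>140)).astype(np.uint8)
p=T.proj([[.507,.363,.05]])[0]; yy,xx=np.mgrid[:384,:512]; m&=((xx-p[0])**2+(yy-p[1])**2<20**2).astype(np.uint8)
k=T.proj(ring(.5087,.3647,.053,.017)); print("mask bbox",cv2.boundingRect(m),"pred body bbox",k.min(0).round(1),k.max(0).round(1))
E
```

```text
weight [508.3 364.3] pellet [507.4 359. ]
30 [520.5 177.2] [47, 48, 49]
40 [435.2 218.5] [47, 48, 48]
50 [423.8 317.9] [58, 58, 59]
mask bbox (86, 212, 15, 14) pred body bbox [ 85.  210.5] [100.2 225.6]
```

```bash
python3 - <<'E'
from workcell import *; from h import *
T=Cam(camera("top"))
hs=cv2.cvtColor(T.c["color"],cv2.COLOR_RGB2HSV)
for r in(.019,.021,.0225,.0235,.0245): 
    x,s=fit(T,(.4285,.3128),[(.05,r)],.006); print(r,(x*1e3).round(1),round(s))
im=T.c["color"][:,:,::-1]; k=8; big=None
out=[]
for P,r,z in(((.4285,.3125),.0235,.05),((.4345,.2175),.0185,.05)):
    p=T.proj([[*P,z]])[0].astype(int); c=im[p[1]-25:p[1]+25,p[0]-25:p[0]+25]; c=cv2.resize(c,None,fx=k,fy=k,interpolation=cv2.INTER_CUBIC)
    for R,Z,col in((r,z,(0,0,255)),(r+.0015,.014,(0,255,0))): cv2.polylines(c,[(((T.proj(ring(*P,Z,R))-(p-25))+.5)*k).astype(int)],True,col,1)
    out.append(c)
cv2.imwrite("pics/chk.png",np.hstack(out))
E
```

```text
0.019 [430.2 308.1] 45
0.021 [428.6 310.4] 57
0.0225 [428.6 311.5] 61
0.0235 [423.8 317.8] 58
0.0245 [422.3 318.3] 63
```

View pics/chk.png

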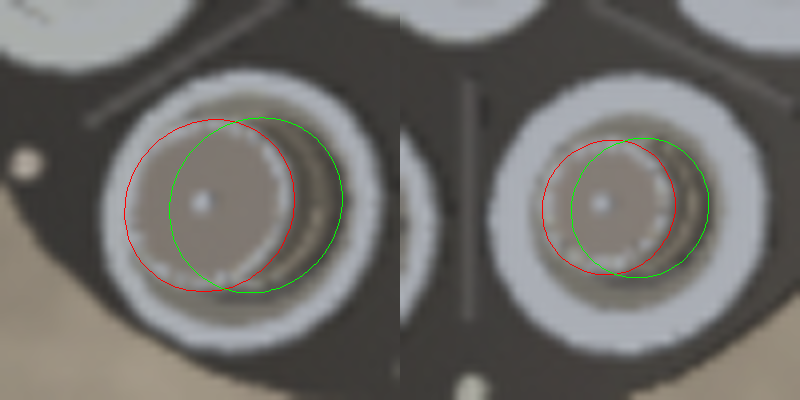

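The overlays of fully seated cups (red for the top rim at 50 mm, green for the foot) match both cup_50 and cup_40. Handing in.

```bash
python3 -c "
from workcell import *
print(hand_in())"
```

```text
the job is handed in; nothing more can be done
None
```

I handed the job in at about 38 s of the 122 s: by the camera checks the three cups are seated in their matching inserts and the pellet lies in the flat insert, about 2 mm off centre, with the weight within 1 mm of its middle; the monitor and the bystanders were not touched, and the hand-in gave no verdict.

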